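# Make up a three-way fuse panel

## Robot

A 6-joint arm with a two-finger parallel gripper is mounted at the origin on the work surface. World frame = base frame: x ahead of the robot, y to its left, z up, the work surface at z = 0. Lengths are in m, angles in rad, forces in N, time in s.
With the tool pointing down it reaches from about 0.425 to 0.95 m from the base axis. Payload 3.5 kg.
Tool frame: the origin (TCP) lies midway between the tips of the shut fingers; the grasp point (between the pads) lies 19 mm behind it; z points along the fingers, x is the direction in which the jaws open and shut, and the axes are right-handed (so a half turn about z gives the same grasp; the last joint's range is limited). The gripper opens to 85 mm and grips with 20 to 120 N. Pads are 22 mm wide; open, the fingers measure 114 mm over their backs; the gripper's body (76 mm by 85 mm) begins 54 mm behind the grasp point. The pads swing forward as they close: fully open they stand 13 mm farther back than shut.
Start: joints at [0.994, 0.286, 1.577, -0, 1.279, -0.15], TCP at [0.279, 0.614, 0.231] pointing down, gripper open.
Joint ranges: [-2.77, 2.77], [-0.9, 2.22], [0.21, 2.48], [-1.53, 4.67], [0.24, 2.81], [-2.84, 2.84]. Speed limits (rad/s): [2.79, 2.79, 3.14, 3.14, 3.14, 3.14].

## Interface

Orientations are given as a unit quaternion [x, y, z, w].
In Python, from plant import readout, optics, ctrl gives the robot as it stands. The module is installed in compiled form; this text tells all that it offers.
- The arm moves only by the shell command python3 -m crank 'ROWS' [OPENING] [FORCE]. ROWS is text: rows parted by semicolons, each of 6 numbers parted by spaces: the shift along the tool's x, y, z in mm, then the turn, a rotation vector about the tool's x, y, z in rad. In form: dx dy dz ax ay az; .... A call has 1 to 5 rows; each row shifts and turns the commanded pose from where the row before left it, along the tool's axes as they then stand; what a row does not reach is not made up. A row lasts 1/8 s, in which the tool goes at most 62.5 mm and 10.7 degrees, less where a joint would pass 70% of its speed; a pose out of reach is approached as far as the arm can. A call is refused whole if a number of a shift passes 62.5 or a number of a turn 0.188, either way. A call with a gripper value outside its range is refused whole. OPENING is the opening, from -1 (shut) to 1 (fully open), set as the call begins (- or left out, the last holds). The fingers move at their own pace and stop on an object; FORCE is the grip in N (left out, the last holds). Time passes only in rows, so rows that do not move let the fingers close. It gives the time, the measured TCP pose, the force and the opening at its end, in the units of the state.
- readout.get_state(): the state, without advancing time (a new reading comes with each control period).
- optics.read_camera(name): name is "side" or "top"; returns the picture (420x560x3 uint8, red, green, blue); there is no depth.
- optics.calibration(name): a dict with "mtx" (3x3 intrinsics, pixels), "rvec" (rotation vector, rad) and "tvec" (3), from world to camera coordinates, as OpenCV has them. Camera axes: x right, y down, z forward; pixel columns grow to the right and rows downward; lengths in m; the calibration is good to about 2 mm. A picture is of the moment at which its call begins. calibration takes no time and is no camera call.
- ctrl.sign_off(): hands the job in, once; it reports no verdict.
Trained networks look in the newest picture that a camera, given by its name, has taken for a name from the list of things; names that differ only in an ending like _2 or _b are one class to them, and where a whole thing is asked for, a point or a joint stands for the part that bears it (a point fixed in the world has none). Each returns a list of dicts, best first, with "p" (0 to 1); they miss things now and then, are a little off and sometimes report something else, mostly with a low value. They report only what shows in the picture. A call takes as long as a camera call. They do not tell look-alikes from the thing itself.
- optics.recognise(camera, thing): "xy" ([column, row] as shares, 0 to 1, of the picture: columns of its width, rows of its height, amid what is visible of it).
The state is a dict: "time": time; "qpos": joint angles; "dq": joint speeds; "joint_efforts": joint torques, N m; "eef_pos": TCP position; "tcp_rot": TCP orientation; "contact_force": force on the tool from outside, world axes, zero at the start; "wrist_torque": the same for the moment, N m; "opening": opening from 0.0 (shut) to 1.0 (fully open).
Only numpy, scipy, OpenCV 4.12 (cv2) and the standard library are available. Lean on these libraries where they do the work, as an engineer would, in place of code of your own. Each camera call takes 0.05 s, during which the arm holds its last target.

## Task

Make up this three-way fuse panel: lay each copper link flat across a way of its own, one hole over the stud and the other over the terminal's bolt hole, and put a bolt from the blue block down through the link into the terminal until its flange sits on the copper. Stand every fuse from the carton foot down in a well of its own, right to the bottom; with fewer than three fuses the other wells stay empty as reserve. Any link, bolt or fuse suits any way; leave the other things on the bench where they are.

Things in the scene. Friction and masses are not known exactly. Their poses are not given: they have to be found in the camera images.
- panel: Fixed metal mounting plate with a three-way fuse base. Origin: its underside; z up. Each way is a row along +x at y = 70 (1), 0 (2), -70 mm (3): white fuse body with well, 55 mm on the bolt hole in a terminal 50 x 44 mm, 20 mm gap down to the plate, red insulator 40 mm wide with stud. Wiring ducts, 48 mm high, at both sides (|y| over 135 mm) and beyond x = 100 mm
- well1 (a point): Centre of the mouth of the round well in the way's white fuse body (60 x 62 mm, thin brass rim), 60 mm above the bench. The well is 30 mm wide and 36 mm deep, floor flat; it takes one fuse, foot down, any turn
- pad1 (a point): Centre of the terminal's bolt hole at its copper face, 50 mm above the bench; hole 15 mm wide, 42 mm deep. 90 mm further along the panel's x stands the way's stud: 12 mm thick, 23 mm high above the red insulator's top, which is level with the copper face; last 5 mm tapered. A link's middle belongs halfway between
- well2 (a point): Centre of the mouth of the round well in the way's white fuse body (60 x 62 mm, thin brass rim), 60 mm above the bench. The well is 30 mm wide and 36 mm deep, floor flat; it takes one fuse, foot down, any turn
- pad2 (a point): Centre of the terminal's bolt hole at its copper face, 50 mm above the bench; hole 15 mm wide, 42 mm deep. 90 mm further along the panel's x stands the way's stud: 12 mm thick, 23 mm high above the red insulator's top, which is level with the copper face; last 5 mm tapered. A link's middle belongs halfway between
- well3 (a point): Centre of the mouth of the round well in the way's white fuse body (60 x 62 mm, thin brass rim), 60 mm above the bench. The well is 30 mm wide and 36 mm deep, floor flat; it takes one fuse, foot down, any turn
- pad3 (a point): Centre of the terminal's bolt hole at its copper face, 50 mm above the bench; hole 15 mm wide, 42 mm deep. 90 mm further along the panel's x stands the way's stud: 12 mm thick, 23 mm high above the red insulator's top, which is level with the copper face; last 5 mm tapered. A link's middle belongs halfway between
- link1: Flat copper link, 120 x 30 x 8 mm, about 220 g, with a round 15 mm hole 45 mm to each side of the middle; both ends and all links alike. Origin: centre of the underside, x along its length, z up. Starts flat on the bench left of the panel. Always three
- link2: Flat copper link, 120 x 30 x 8 mm, about 220 g, with a round 15 mm hole 45 mm to each side of the middle; both ends and all links alike. Origin: centre of the underside, x along its length, z up. Starts flat on the bench left of the panel. Always three
- link3: Flat copper link, 120 x 30 x 8 mm, about 220 g, with a round 15 mm hole 45 mm to each side of the middle; both ends and all links alike. Origin: centre of the underside, x along its length, z up. Starts flat on the bench left of the panel. Always three
- bolt1: Steel bolt, 57 mm, 60 g: shank 12 mm thick and 40 mm long, last 5 mm tapered, flange 24 mm wide and 3 mm thick, dark round head 18 mm wide and 14 mm high. Origin: the tip, z towards the head. Starts upright, head up, in the blue block, flange 10 mm above the block. Home in a link its tip is 18 mm above the bench. Always three, all alike
- bolt2: Steel bolt, 57 mm, 60 g: shank 12 mm thick and 40 mm long, last 5 mm tapered, flange 24 mm wide and 3 mm thick, dark round head 18 mm wide and 14 mm high. Origin: the tip, z towards the head. Starts upright, head up, in the blue block, flange 10 mm above the block. Home in a link its tip is 18 mm above the bench. Always three, all alike
- bolt3: Steel bolt, 57 mm, 60 g: shank 12 mm thick and 40 mm long, last 5 mm tapered, flange 24 mm wide and 3 mm thick, dark round head 18 mm wide and 14 mm high. Origin: the tip, z towards the head. Starts upright, head up, in the blue block, flange 10 mm above the block. Home in a link its tip is 18 mm above the bench. Always three, all alike
- bolt_block: Blue block, 50 x 150 x 40 mm, fixed, with three 15 mm holes in a row along its y axis, 45 mm apart, in which the bolts stand. Origin: centre of the underside
- fuse1: White ceramic screw-base fuse with a blue band, 58 mm high, 90 g: body 26 mm thick from 13 to 52 mm height, narrowing below to a 14 mm brass foot and above to a brass cap. Origin: underside of the foot, z towards the cap. Starts upright, foot down, in the carton. One to three are there; a missing one reads None. All alike
- fuse2: White ceramic screw-base fuse with a blue band, 58 mm high, 90 g: body 26 mm thick from 13 to 52 mm height, narrowing below to a 14 mm brass foot and above to a brass cap. Origin: underside of the foot, z towards the cap. Starts upright, foot down, in the carton. One to three are there; a missing one reads None. All alike
- fuse3: White ceramic screw-base fuse with a blue band, 58 mm high, 90 g: body 26 mm thick from 13 to 52 mm height, narrowing below to a 14 mm brass foot and above to a brass cap. Origin: underside of the foot, z towards the cap. Starts upright, foot down, in the carton. One to three are there; a missing one reads None. All alike
- fuse_carton: Open cardboard carton, 35 x 99 x 34 mm, fixed, with three cells in a row along its y axis, 32 mm apart, floor 3 mm thick; the fuses stand in it and rise 27 mm above its rim. Origin: centre of the underside
- screwdriver: Bystander, not part of the job: red-handled screwdriver, 200 mm long, lying. Origin: centre of the underside
- tape_roll: Bystander, not part of the job: black roll of insulating tape, 72 mm across, 19 mm high, lying flat. Origin: centre of the underside
- tape_measure: Bystander, not part of the job: yellow and black pocket tape measure, 65 x 36 x 60 mm. Origin: centre of the underside
- cable_gland: Bystander, not part of the job: small grey plastic cable gland, 34 mm across, 38 mm high. Origin: centre of the underside
- spare_terminal: Bystander, not part of the job: loose grey and blue terminal, 60 x 12 x 42 mm, on edge. Origin: centre of the underside
There are look-alikes about, which are no part of the job. Leave any brown or purple look-alike of the fuse2 alone.

How it is judged:
By the outcome, as a careful person would: the job done as asked, in the order asked, and still so for the second after the job is handed in, with the robot touching nothing.
Of fuse1, fuse2, fuse3 only 1 to 3 are there at a start; the rules pass over those that are not, and their reading is None.
At some moment in a run one of link1, link2, link3 may be knocked a few centimetres aside while the robot is not near it.
It also fails if it takes over 210 s, if anything falls off the work surface, if the arm or the gripper's body presses on something with over 40 N, if the wrist force passes 120 N, or if a joint passes its speed limit or range.

## Working session

There is one attempt and no reset: what is moved stays moved. The work goes in short steps, Python scripts to look and compute and a shell command to move; the robot and the scene stay as the last step left them, time stands still between calls to the robot, and variables do not carry over. Pictures are saved under pics/ and viewed, and the job is handed in when it is done.

```bash
mkdir -p pics; ls; python3 - <<'E'
from plant import readout, optics, ctrl
import cv2
s=readout.get_state(); print(s)
for n in("side","top"):
    im=optics.read_camera(n); cv2.imwrite(f"pics/{n}0.png",cv2.cvtColor(im,cv2.COLOR_RGB2BGR)); print(optics.calibration(n))
E
```

```text
pics
{'time': 0.0, 'qpos': array([ 9.93999950e-01,  2.87171849e-01,  1.57819675e+00, -1.94652444e-05,
        1.27859617e+00, -1.49986452e-01]), 'dq': array([-0.00015112, -0.00217453,  0.00078779,  0.00039901, -0.00111647,
        0.00052575]), 'joint_efforts': array([ 4.10802149e-04, -4.05977726e+01, -2.92630291e+01, -6.61095669e-05,
        5.70499702e-03,  6.68817854e-07]), 'eef_pos': array([0.2790312 , 0.61389655, 0.22993236]), 'tcp_rot': array([ 8.40821593e-01,  5.41311039e-01, -1.07818690e-03,  4.94298863e-04]), 'contact_force': array([ 0.31675696, -0.21979795, -0.46790307]), 'wrist_torque': array([-0.03249084,  0.01799137, -0.00508985]), 'opening': 0.9989166037088435}
{'mtx': array([[396.55773566,   0.        , 287.01783417],
       [  0.        , 396.55773566, 219.62874628],
       [  0.        ,   0.        ,   1.        ]]), 'rvec': array([ 2.12187158, -0.08757569,  0.04708634]), 'tvec': array([-0.54359122,  0.09399495,  1.05576307])}
{'mtx': array([[400.26939428,   0.        , 283.17148013],
       [  0.        , 400.26939428, 206.54315313],
       [  0.        ,   0.        ,   1.        ]]), 'rvec': array([ 2.11558325, -2.12480683,  0.20110425]), 'tvec': array([-0.00840353,  0.52763773,  1.22134427])}
```

View pics/side0.png

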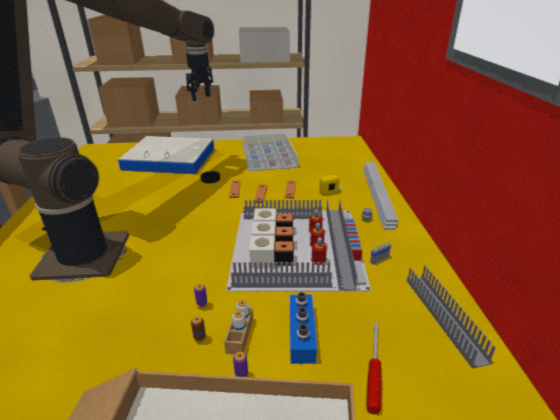

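View pics/top0.png

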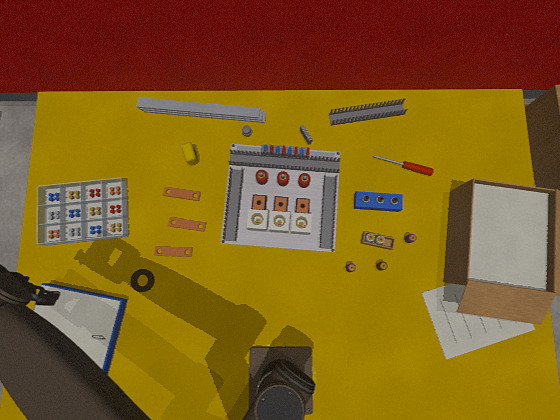

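Side view: panel around (300,240), the copper links at (235,188), (261,192) and (291,188), the blue block at (302,325) and the carton at (240,325) with 2 fuses. In the top view the links are at (182,194), (187,224) and (174,251). Zooming in next.

```bash
cat > h.py <<'E'
import numpy as np,cv2
from plant import readout,optics,ctrl
def cal(n):
    c=optics.calibration(n); R=cv2.Rodrigues(c["rvec"])[0]; return c["mtx"],R,np.array(c["tvec"]),c["rvec"]
def proj(n,p):
    K,R,t,rv=cal(n); return cv2.projectPoints(np.array(p,float).reshape(-1,3),rv,t,K,None)[0].reshape(-1,2)
def ray(n,uv):
    K,R,t,_=cal(n); d=R.T@np.linalg.inv(K)@np.array([uv[0],uv[1],1.]); return -R.T@t,d/np.linalg.norm(d)
def atz(n,uv,z):
    o,d=ray(n,uv); return o+d*(z-o[2])/d[2]
def tri(a,b):
    Ps=[]
    for n in("top","side"):
        K,R,t,_=cal(n); Ps.append(K@np.c_[R,t])
    X=cv2.triangulatePoints(Ps[0],Ps[1],np.array(a,float).reshape(2,1),np.array(b,float).reshape(2,1)); X=(X[:3]/X[3]).ravel()
    e=[np.linalg.norm(proj("top",X)[0]-a),np.linalg.norm(proj("side",X)[0]-b)]
    return X,e
def crop(src,box,f,out):
    im=cv2.imread(src) if isinstance(src,str) else cv2.cvtColor(src,cv2.COLOR_RGB2BGR)
    x0,y0,x1,y1=box; cv2.imwrite(out,cv2.resize(im[y0:y1,x0:x1],None,fx=f,fy=f,interpolation=cv2.INTER_CUBIC))
def shot(n,out,box=None,f=1):
    im=optics.read_camera(n); h,w=im.shape[:2]
    crop(im,box or (0,0,w,h),f,out); return im
E
python3 - <<'E'
from h import *
crop("pics/top0.png",(340,180,440,280),6,"pics/c1.png")
crop("pics/side0.png",(180,270,320,380),5,"pics/c2.png")
crop("pics/top0.png",(215,140,345,255),5,"pics/c3.png")
crop("pics/side0.png",(220,170,380,290),5,"pics/c4.png")
crop("pics/top0.png",(150,170,220,270),6,"pics/c5.png")
for n in("top","side"):
    optics.read_camera(n)
    for t in("fuse1","bolt1","link1","well1","pad1","panel","bolt_block","fuse_carton"):
        print(n,t,[(round(d["xy"][0]*560,1),round(d["xy"][1]*420,1),round(d["p"],2)) for d in optics.recognise(n,t)])
E
```

```text
top fuse1 [(382.5, 262.4, 0.61), (369.7, 240.9, 0.56), (378.3, 241.0, 0.49)]
top bolt1 [(368.0, 199.8, 0.39)]
top link1 [(179.1, 224.8, 0.87), (171.9, 249.0, 0.81), (180.7, 192.7, 0.53)]
top well1 [(283.3, 198.1, 0.64)]
top pad1 [(281.6, 195.8, 0.62)]
top panel [(283.4, 199.2, 0.77)]
top bolt_block [(377.3, 200.9, 0.87), (306.6, 131.6, 0.37), (281.5, 194.8, 0.18)]
top fuse_carton [(384.0, 240.0, 0.84)]
side fuse1 [(198.9, 327.5, 0.77), (241.8, 363.2, 0.75), (243.6, 311.1, 0.48), (288.8, 186.5, 0.42), (301.6, 340.7, 0.17)]
side bolt1 [(303.2, 333.4, 0.73), (299.6, 318.1, 0.53)]
side link1 [(234.5, 188.7, 0.67), (288.3, 189.2, 0.67), (260.2, 190.9, 0.64)]
side well1 [(296.2, 248.5, 0.78)]
side pad1 [(296.5, 250.8, 0.87)]
side panel [(297.6, 248.6, 0.83)]
side bolt_block [(304.4, 340.3, 0.89), (365.0, 217.2, 0.41)]
side fuse_carton [(237.8, 336.5, 0.85)]
```

View pics/c1.png

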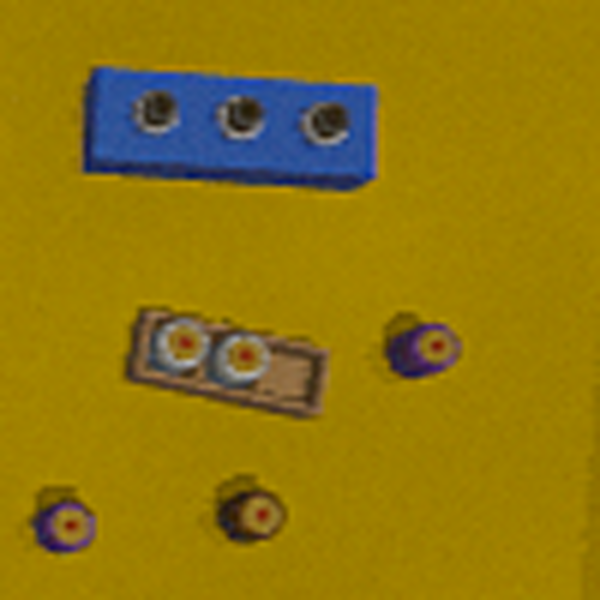

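View pics/c2.png

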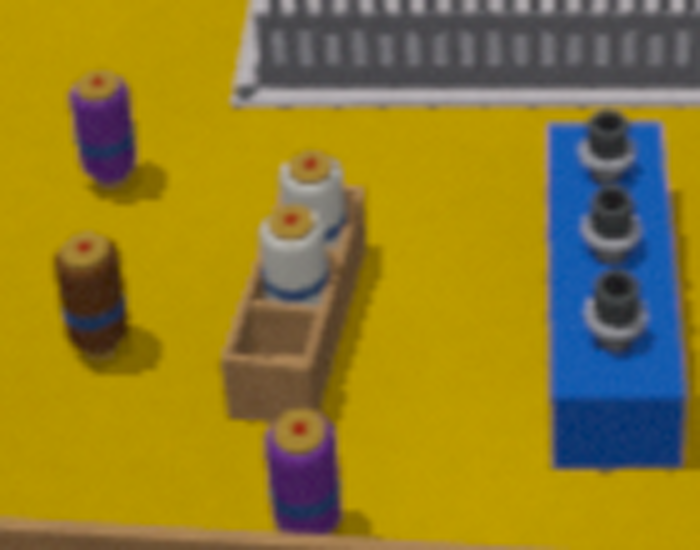

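View pics/c3.png

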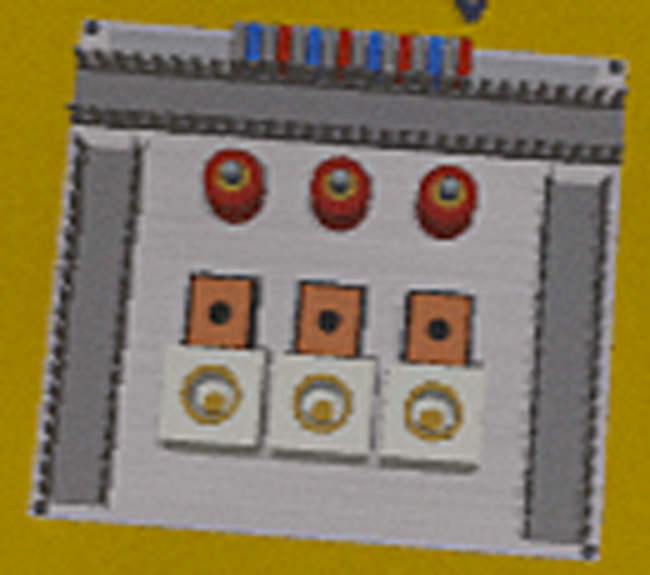

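View pics/c4.png

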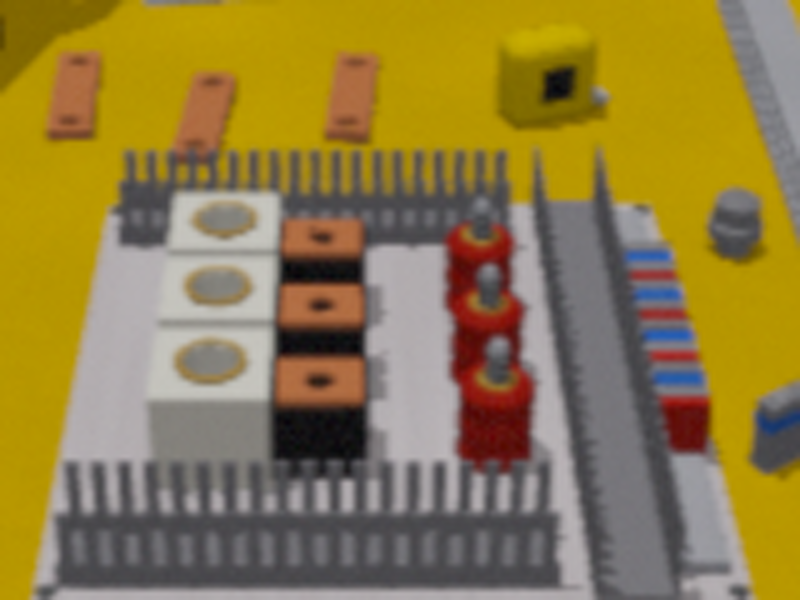

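View pics/c5.png

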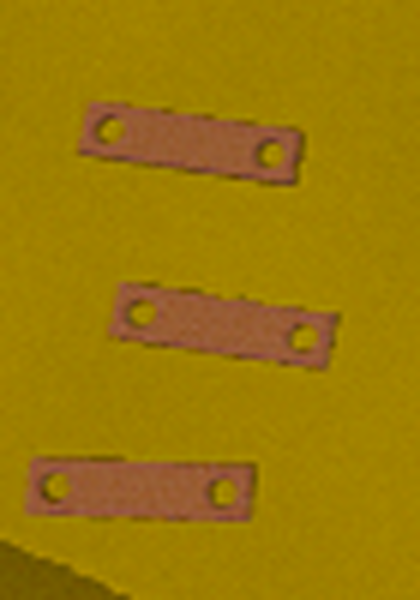

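Fuse candidates in the top view: white in the carton at (370,237) and (380,239), plus purple at (351,267) and (411,238) and brown at (382,265). The close crop confirms the two white ones with a blue band in the carton are the real fuses. So there are two fuses, three bolts and three links. Next I'll measure by triangulation.

```bash
cat >> h.py <<'E'
def unc(p,off,f): return (np.array(p,float)+0.5)/f-0.5+np.array(off)
E
python3 - <<'E'
from h import *
from scipy.optimize import least_squares
for n in("top","side"):
    K,R,t,_=cal(n); print(n,(-R.T@t).round(3))
T=unc([(211,394),(323,403),(434,411),(219,313),(328,320),(438,328),(232,171),(341,179),(449,187)],(215,140),5)
S=unc([(225,219),(218,286),(211,361),(321,237),(320,304),(320,380),(482,203),(489,270),(498,345)],(220,170),5)
for a,b in zip(T,S):
    X,e=tri(a,b); print(X.round(4),np.round(e,2))
loc=np.array([[x,y,z] for x,z in((0,.06),(.055,.05),(.145,.073)) for y in(.07,0,-.07)])
def W(p):
    c,s=np.cos(p[2]),np.sin(p[2]); return np.c_[loc[:,0]*c-loc[:,1]*s+p[0],loc[:,0]*s+loc[:,1]*c+p[1],loc[:,2]]
def f(p): return np.r_[(proj("top",W(p))-T-0*p[3:5]).ravel(),(proj("side",W(p))-S).ravel()]
r=least_squares(f,[.5,0,0,0,0]);print(r.x,"\n",r.fun.reshape(-1,2).round(2))
def f2(p): return np.r_[(proj("top",W(p))-T).ravel()]
print(least_squares(f2,[.5,0,0]).x)
def f3(p): return np.r_[(proj("side",W(p))-S).ravel()]
print(least_squares(f3,[.5,0,0]).x)
B=unc([(156,107),(242,112),(327,120)],(340,180),6); BS=unc([(608,122),(613,197),(618,285)],(180,270),5)
for a,b in zip(B,BS): print("bolt",*tri(a,b))
F=unc([(184,345),(244,356)],(340,180),6); FS=unc([(309,165),(290,220)],(180,270),5)
for a,b in zip(F,FS): print("fuse",*tri(a,b))
for l in [((110,129),(272,153)),((142,314),(305,339)),((56,487),(223,492))]:
    print("link",[atz("top",unc(q,(150,170),6),.006).round(4) for q in l])
for l in [((79,61),(68,119)),((211,81),(196,142)),((357,62),(346,122))]:
    print("linkS",[atz("side",unc(q,(220,170),5),.006).round(4) for q in l])
E
```

```text
top [ 0.286 -0.013  1.299]
side [ 0.473 -0.891  0.633]
[0.488  0.072  0.0616] [0.01 0.01]
[0.4819 0.0019 0.0619] [0.01 0.01]
[ 0.4764 -0.0675  0.0617] [0.06 0.08]
[0.5421 0.0682 0.0493] [0.06 0.07]
[ 0.5367 -0.0013  0.0497] [0.19 0.23]
[ 0.5314 -0.0713  0.0495] [0.15 0.19]
[0.6308 0.0592 0.0722] [0.36 0.41]
[ 0.6249 -0.01    0.0716] [0.23 0.28]
[ 0.6195 -0.0785  0.0705] [0.19 0.24]
[ 0.48152444  0.00270497 -0.08611554  0.          0.        ] 
 [[-0.1   0.23]
 [-0.25  0.23]
 [-0.17  0.43]
 [ 0.14 -0.06]
 [ 0.24  0.3 ]
 [ 0.17  0.46]
 [-0.26 -0.81]
 [-0.07 -0.68]
 [ 0.37 -0.54]
 [-0.14  0.42]
 [-0.12  0.44]
 [-0.27  0.46]
 [ 0.16 -0.13]
 [ 0.08 -0.  ]
 [-0.24 -0.07]
 [ 0.02 -0.31]
 [ 0.15 -0.41]
 [ 0.06 -0.52]]
[ 0.48135937  0.00245691 -0.08202035]
[ 0.48165622  0.0029661  -0.09066961]
bolt [ 0.55298498 -0.27064774  0.0652547 ] [np.float64(0.036429384254917235), np.float64(0.055900735805480065)]
bolt [ 0.54989891 -0.31541909  0.06628905] [np.float64(0.046006150107009675), np.float64(0.07394384717400536)]
bolt [ 0.54624631 -0.36025322  0.06447413] [np.float64(0.18951725310357212), np.float64(0.31979025860964794)]
fuse [ 0.42812207 -0.28070178  0.06028206] [np.float64(0.07901003329294247), np.float64(0.12085870514395426)]
fuse [ 0.42167587 -0.31146477  0.06049492] [np.float64(0.1090793971919278), np.float64(0.17217913635951174)]
link [array([0.5902, 0.3716, 0.006 ]), array([0.5762, 0.2814, 0.006 ])]
link [array([0.4867, 0.3489, 0.006 ]), array([0.4725, 0.2596, 0.006 ])]
link [array([0.3929, 0.3906, 0.006 ]), array([0.3898, 0.3007, 0.006 ])]
linkS [array([0.393, 0.395, 0.006]), array([0.3882, 0.3067, 0.006 ])]
linkS [array([0.486 , 0.3554, 0.006 ]), array([0.4737, 0.2669, 0.006 ])]
linkS [array([0.5905, 0.3766, 0.006 ]), array([0.5749, 0.2866, 0.006 ])]
```

```bash
cat >> h.py <<'E'
def links(n,im,z=.008,box=None,amin=60):
    hsv=cv2.cvtColor(im,cv2.COLOR_RGB2HSV); m=cv2.inRange(hsv,(2,70,70),(15,190,255))
    m=cv2.morphologyEx(m,cv2.MORPH_CLOSE,np.ones((5,5),np.uint8))
    out=[]
    for c in cv2.findContours(m,cv2.RETR_EXTERNAL,cv2.CHAIN_APPROX_NONE)[0]:
        if cv2.contourArea(c)<amin: continue
        mm=np.zeros_like(m); cv2.drawContours(mm,[c],-1,255,-1); ys,xs=np.nonzero(mm)
        P=np.array([atz(n,(x,y),z)[:2] for x,y in zip(xs,ys)]); ctr=P.mean(0)
        r=cv2.minAreaRect((P*1000).astype(np.float32)); w=np.linalg.eigh(np.cov((P-ctr).T)); v=w[1][:,1]
        sp=np.sqrt(12*w[0])*1000
        a=np.degrees(np.arctan2(v[1],v[0]))%180
        out.append((np.r_[xs.mean(),ys.mean()].round(1),ctr.round(4),round(a,1),sp.round(0)))
    return out
E
python3 - <<'E'
from h import *
for n in("top","side"):
    im=cv2.cvtColor(cv2.imread(f"pics/{n}0.png"),cv2.COLOR_BGR2RGB)
    for l in links(n,im): print(n,*l)
E
```

```text
Traceback (most recent call last):
  File "h.py", line 32, in links
    P=np.array([atz(n,(x,y),z)[:2] for x,y in zip(xs,ys)]); ctr=P.mean(0)
                ~~~^^^^^^^^^^^
  File "h.py", line 10, in atz
    o,d=ray(n,uv); return o+d*(z-o[2])/d[2]
        ~~~^^^^^^
  File "h.py", line 8, in ray
    K,R,t,_=cal(n); d=R.T@np.linalg.inv(K)@np.array([uv[0],uv[1],1.]); return -R.T@t,d/np.linalg.norm(d)
            ~~~^^^
  File "h.py", line 4, in cal
    c=optics.calibration(n); R=cv2.Rodrigues(c["rvec"])[0]; return c["mtx"],R,np.array(c["tvec"]),c["rvec"]
ValueError: time passes only in moves, steps and waits
```

```bash
sed -i 's/^def cal(n):/import functools\n@functools.lru_cache(None)\ndef cal(n):/' h.py
python3 - <<'E'
from h import *
for n in("top","side"):
    im=cv2.cvtColor(cv2.imread(f"pics/{n}0.png"),cv2.COLOR_BGR2RGB)
    for l in links(n,im): print(n,*l)
E
```

```text
top [306.2 406.1] [-0.0736 -0.0771] 177.9 [25. 32.]
top [301.6 388.3] [-0.0235 -0.064 ] 15.8 [28. 51.]
top [307.6 367.3] [ 0.0364 -0.0831] 8.2 [19. 44.]
top [257.3 358.7] [0.0617 0.0706] 157.3 [37. 76.]
top [ 40.5 382.5] [-0.0036  0.7281] 52.1 [135. 326.]
top [172.9 251.2] [0.391  0.3448] 88.0 [ 30. 119.]
top [379.1 242. ] [ 0.4178 -0.32  ] 81.1 [ 44. 122.]
top [ 53.1 233.7] [0.4495 0.737 ] 88.4 [27. 35.]
top [186.5 223.8] [0.4799 0.3047] 81.5 [ 30. 120.]
top [302.1 205.5] [ 0.539 -0.073] 161.5 [40. 47.]
top [280.2 203.7] [ 0.5453 -0.0008] 178.3 [40. 46.]
top [258.3 202.1] [0.5511 0.0713] 3.8 [40. 47.]
top [181.3 193.3] [0.582  0.3262] 81.0 [ 30. 121.]
top [114.3 190.2] [0.5937 0.5492] 87.6 [27. 34.]
top [282.6 178. ] [ 0.6326 -0.009 ] 3.2 [35. 42.]
top [261.2 176.6] [0.6379 0.0623] 5.7 [33. 45.]
top [510.8 231.2] [ 0.4556 -0.7499] 157.4 [324. 662.]
side [227.  388.3] [ 0.4022 -0.4404] 175.0 [ 62. 444.]
side [236.4 340.8] [ 0.4162 -0.3334] 74.4 [36. 74.]
side [ 58.4 268. ] [-0.0361 -0.0622] 157.6 [ 68. 161.]
side [283.4 245.8] [ 0.5344 -0.0141] 65.1 [48. 50.]
side [115.4 236.2] [0.0662 0.0721] 153.8 [34. 64.]
side [283.5 224.2] [0.5429 0.0964] 85.1 [ 49. 134.]
side [260.2 193.5] [0.4792 0.2953] 80.8 [ 28. 127.]
side [289.9 189.1] [0.5816 0.319 ] 81.1 [ 27. 126.]
side [234.4 189. ] [0.3914 0.3358] 87.8 [ 28. 127.]
side [ 12.9 195.5] [-0.3457  0.3518] 123.6 [ 62. 223.]
side [ 49.5 169.7] [-0.3107  0.5548] 97.9 [ 31. 136.]
side [ 14.6 154. ] [-0.5219  0.7302] 122.8 [121. 347.]
side [133.3 136.4] [-0.0839  0.9003] 9.1 [ 95. 239.]
side [265.8 105.7] [0.5367 1.3609] 88.4 [179. 638.]
side [198.3 106.1] [0.1563 1.3894] 97.7 [247. 752.]
side [129.3 101.3] [-0.2626  1.5396] 106.5 [ 293. 1087.]
side [209.2  51.2] [0.0567 3.3041] 95.0 [  56. 1202.]
side [178.6  50.2] [-0.2537  3.4064] 100.6 [ 138. 1523.]
side [115.4  40.7] [-1.1291  4.3376] 108.2 [ 512. 4339.]
```

```bash
cat > plan.py <<'E'
import sys,numpy as np
from plant import readout
from scipy.spatial.transform import Rotation as R
def pose():
    s=readout.get_state(); r=R.from_quat(s["tcp_rot"]); return s,np.array(s["eef_pos"]),r
def plan(x,y,z,yaw,n=None,p=None,r=None):
    """target mm, deg; straight line, n rows"""
    s,p0,r0=pose(); p=p0*1000 if p is None else p; r=r0 if r is None else r
    X=r.apply([1,0,0]); cy=np.degrees(np.arctan2(X[1],X[0])); d=(yaw-cy+180)%360-180
    tgt=np.array([x,y,z],float); 
    if n is None: n=max(1,int(np.ceil(max(np.linalg.norm(tgt-p)/52,abs(d)/9.5))))
    step=(tgt-p)/n; az=-np.radians(d)/n
    print("t %.2f yaw %.1f tilt %s pos %s turn %.1f n %d q6 %.2f open %.3f F %s"%(s["time"],cy,r.as_matrix()[:2,2].round(4),p.round(1),d,n,s["qpos"][5],s["opening"],np.round(s["contact_force"],1)))
    for i in range(n):
        v=r.inv().apply(step); print("%.1f %.1f %.1f 0 0 %.4f"%(*v,az)); r=r*R.from_rotvec([0,0,az])
if __name__=="__main__": plan(*map(float,sys.argv[1:5]),*(int(a) for a in sys.argv[5:6]))
E
python3 plan.py 582 326 110 -9
```

```text
t 1.00 yaw 65.5 tilt [0. 0.] pos [279.4 614.5 231.4] turn -74.5 n 9 q6 -0.15 open 1.000 F [-0.9 -0.6  0. ]
-15.3 43.9 13.5 0 0 0.1446
-8.8 45.6 13.5 0 0 0.1446
-2.1 46.4 13.5 0 0 0.1446
4.6 46.2 13.5 0 0 0.1446
11.2 45.1 13.5 0 0 0.1446
17.6 43.0 13.5 0 0 0.1446
23.6 40.0 13.5 0 0 0.1446
29.1 36.2 13.5 0 0 0.1446
34.0 31.6 13.5 0 0 0.1446
```

```bash
python3 -m crank '-15 44 13.5 0 0 0.145; -9 45.5 13.5 0 0 0.145; -2 46.5 13.5 0 0 0.145; 4.5 46 13.5 0 0 0.145; 11 45 13.5 0 0 0.145' 0.3 60
python3 -m crank '17.5 43 13.5 0 0 0.145; 23.5 40 13.5 0 0 0.145; 29 36 13.5 0 0 0.145; 34 31.5 13.5 0 0 0.145'
python3 plan.py 582 326 8 -9 2
python3 -c "
from h import *
a=shot('top','pics/t1.png');b=shot('side','pics/s1.png')
for l in links('top',a): print(*l)
" | awk '/30|29|31/'
```

```text
time: 1.62
eef_pos: [0.4481, 0.4531, 0.1636]
tcp_rot: [0.979, 0.206, 0.0, -0.0]
contact_force: [-0.3, 1.0, 0.3]
opening: 0.648
time: 2.12
eef_pos: [0.582, 0.3248, 0.1096]
tcp_rot: [0.997, -0.083, 0.0, -0.0]
contact_force: [0.5, -0.5, 0.8]
opening: 0.645
t 2.12 yaw -9.5 tilt [0.0004 0.0002] pos [582.  324.8 109.6] turn 0.5 n 2 q6 0.52 open 0.645 F [ 0.5 -0.5  0.8]
-0.1 -0.6 50.8 0 0 -0.0044
-0.1 -0.6 50.8 0 0 -0.0044
[306.6 410. ] [-0.0843 -0.0782] 167.2 [27. 49.]
[192.3 224.6] [0.4774 0.2858] 79.4 [30. 82.]
[302.1 205.5] [ 0.539 -0.073] 161.5 [40. 47.]
[186.1 194. ] [0.5795 0.3102] 80.2 [30. 87.]
[303.2 180.7] [ 0.6231 -0.0778] 164.7 [32. 46.]
[282.5 178.5] [ 0.6311 -0.0088] 174.0 [35. 42.]
[510.7 229.6] [ 0.4611 -0.7503] 157.0 [323. 667.]
```

View pics/t1.png

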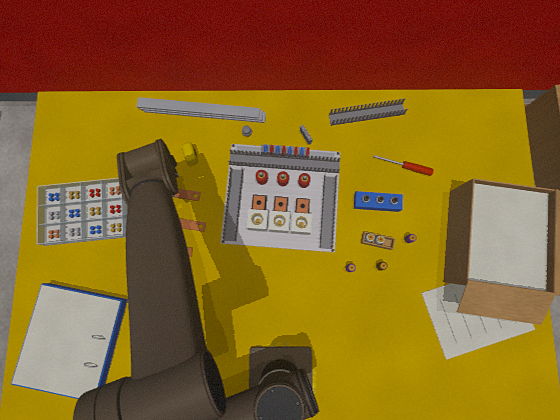

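View pics/s1.png

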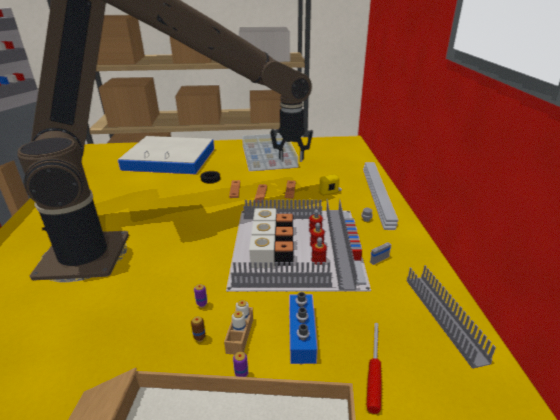

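Side view: the open gripper is above link A at (290,140) and the link is unmoved at (290,188). Descending.

```bash
python3 -m crank '0 -1 50 0 0 -0.008; 0 0 40 0 0 0; 0 0 16 0 0 0; 0 0 0 0 0 0' 
python3 -m crank '0 0 0 0 0 0; 0 0 0 0 0 0; 0 0 0 0 0 0' -1 60
```

```text
time: 2.72
eef_pos: [0.5802, 0.3271, 0.0031]
tcp_rot: [0.997, -0.076, -0.001, 0.0]
contact_force: [-0.4, 0.9, 0.3]
opening: 0.651
time: 3.1
eef_pos: [0.5826, 0.3277, 0.0068]
tcp_rot: [0.997, -0.076, 0.002, -0.001]
contact_force: [-1.8, 0.7, 6.8]
opening: 0.294
```

```bash
python3 -m crank '0 0 -5 0 0 0; 0 0 -20 0 0 0; 0 0 -45 0 0 0; 0 0 -50 0 0 0'
python3 -c "
from h import *
b=shot('side','pics/s2.png',(220,100,380,220),5); shot('top','pics/t2.png')
"; python3 plan.py 580 40 125 -94.7
```

```text
time: 3.6
eef_pos: [0.5803, 0.3265, 0.1248]
tcp_rot: [0.997, -0.076, -0.001, 0.0]
contact_force: [0.1, 1.1, -2.5]
opening: 0.289
t 3.70 yaw -8.8 tilt [0.0146 0.0054] pos [585.6 328.6 133.2] turn -85.9 n 10 q6 0.51 open 0.288 F [ 1.2 -0.2 -0.4]
3.8 28.6 0.7 0 0 0.1500
8.1 27.7 0.7 0 0 0.1500
12.1 26.2 0.7 0 0 0.1500
15.9 24.1 0.7 0 0 0.1500
19.3 21.5 0.7 0 0 0.1500
22.3 18.3 0.7 0 0 0.1500
24.8 14.8 0.7 0 0 0.1500
26.7 10.9 0.7 0 0 0.1500
28.1 6.8 0.7 0 0 0.1500
28.8 2.5 0.7 0 0 0.1500
```

View pics/s2.png

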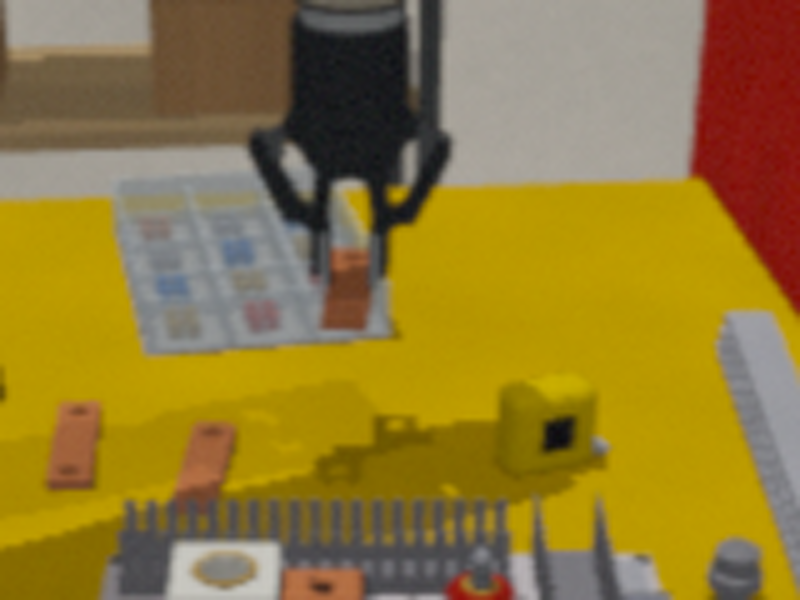

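The link is held level (side crop (345,290)). I'll carry it to way 1; the middle belongs at about (587,64) mm.

```bash
python3 plan.py 587 64 110 -94.7
```

```text
t 3.70 yaw -8.8 tilt [0.0146 0.0054] pos [585.6 328.6 133.2] turn -85.9 n 10 q6 0.51 open 0.288 F [ 1.2 -0.2 -0.4]
4.1 26.2 2.2 0 0 0.1500
8.0 25.2 2.2 0 0 0.1500
11.7 23.8 2.2 0 0 0.1500
15.1 21.8 2.2 0 0 0.1500
18.2 19.3 2.2 0 0 0.1500
20.9 16.3 2.2 0 0 0.1500
23.1 13.0 2.2 0 0 0.1500
24.7 9.4 2.2 0 0 0.1500
25.9 5.6 2.2 0 0 0.1500
26.4 1.7 2.2 0 0 0.1500
```

```bash
python3 -m crank '4 26 1.5 0 0 0.15; 8 25 1.5 0 0 0.15; 11.5 24 1.5 0 0 0.15; 15 22 1.5 0 0 0.15; 18 19.5 1.5 0 0 0.15'
python3 -m crank '21 16 1.5 0 0 0.15; 23 13 1.5 0 0 0.15; 25 9.5 1.5 0 0 0.15; 26 5.5 1.5 0 0 0.15; 26.5 1.5 1.5 0 0 0.15'
python3 -m crank '0 0 0 0 0 0'
python3 -c "
from h import *
b=shot('side','pics/s3.png',(220,140,380,260),5); shot('top','pics/t3.png')
"; python3 plan.py 587 64 110 -94.7
```

```text
time: 4.32
eef_pos: [0.5799, 0.1935, 0.1155]
tcp_rot: [0.899, -0.439, -0.001, 0.0]
contact_force: [0.2, 0.0, -2.6]
opening: 0.289
time: 4.95
eef_pos: [0.5811, 0.061, 0.1081]
tcp_rot: [-0.676, 0.737, 0.0, -0.0]
contact_force: [-0.3, 0.4, -3.4]
opening: 0.293
time: 5.08
eef_pos: [0.5813, 0.0604, 0.1081]
tcp_rot: [-0.677, 0.736, 0.0, -0.001]
contact_force: [-0.1, 0.3, -2.3]
opening: 0.288
t 5.17 yaw -94.7 tilt [-0.0008  0.0005] pos [581.5  62.  108.4] turn -0.0 n 1 q6 1.58 open 0.291 F [ 0.   0.5 -2.4]
-2.4 -5.3 -1.6 0 0 0.0006
```

View pics/s3.png

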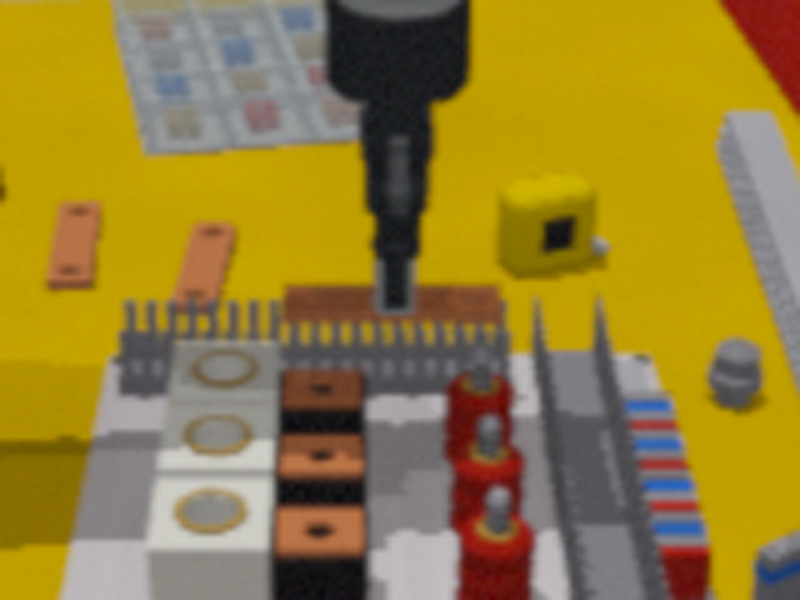

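View pics/t3.png

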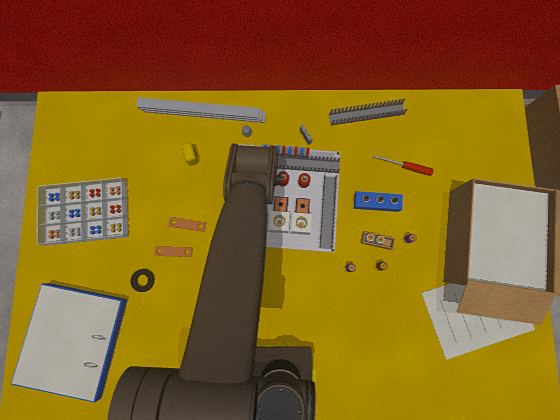

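The top view at the link is blocked by the forearm, so I'll work from the side view: link ends at crop x 283 and 502.

```bash
python3 -c "
from h import *
im=cv2.imread('pics/s3.png'); crop('pics/s3.png',(260,260,520,380),3,'pics/s3z.png')
a=np.radians(-4.7); ax=np.array([np.cos(a),np.sin(a),0]); la=np.array([-ax[1],ax[0],0])
for zb in(.104,.106,.108):
  c=np.array([.5813,.0612,zb])
  P=[c+sx*.06*ax+sy*.015*la+[0,0,h] for sx,sy,h in((-1,-1,0),(1,-1,0),(-1,-1,.008),(1,-1,.008),(-1,1,.008),(1,1,.008))]
  print(zb,[tuple(((q-[220,140]+.5)*5-.5).round(0)) for q in proj('side',P)])
"
```

```text
0.104 [(np.float64(283.0), np.float64(319.0)), (np.float64(503.0), np.float64(319.0)), (np.float64(283.0), np.float64(306.0)), (np.float64(504.0), np.float64(306.0)), (np.float64(284.0), np.float64(280.0)), (np.float64(500.0), np.float64(280.0))]
0.106 [(np.float64(283.0), np.float64(316.0)), (np.float64(504.0), np.float64(316.0)), (np.float64(283.0), np.float64(303.0)), (np.float64(504.0), np.float64(303.0)), (np.float64(284.0), np.float64(277.0)), (np.float64(500.0), np.float64(277.0))]
0.108 [(np.float64(283.0), np.float64(313.0)), (np.float64(504.0), np.float64(312.0)), (np.float64(283.0), np.float64(300.0)), (np.float64(504.0), np.float64(300.0)), (np.float64(284.0), np.float64(274.0)), (np.float64(501.0), np.float64(273.0))]
```

View pics/s3z.png

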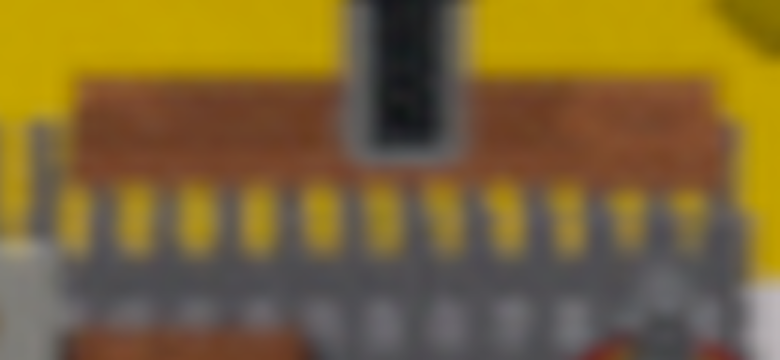

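```bash
python3 -m crank '-3.4 -5.4 12 0 0 0; 0 0 13 0 0 0; 0 0 0 0 0 0'
python3 -c "
from h import *
b=shot('side','pics/s4.png',(260,180,350,240),8)
"; python3 plan.py 586.7 64 80 -94.7
```

```text
time: 5.55
eef_pos: [0.5859, 0.0655, 0.0813]
tcp_rot: [-0.678, 0.735, 0.002, -0.002]
contact_force: [-0.2, 0.0, -2.4]
opening: 0.287
t 5.60 yaw -94.7 tilt [-0.003   0.0002] pos [586.6  65.3  82.3] turn -0.0 n 1 q6 1.59 open 0.287 F [ 0.4  0.5 -3.1]
1.3 -0.2 2.3 0 0 0.0007
```

View pics/s4.png

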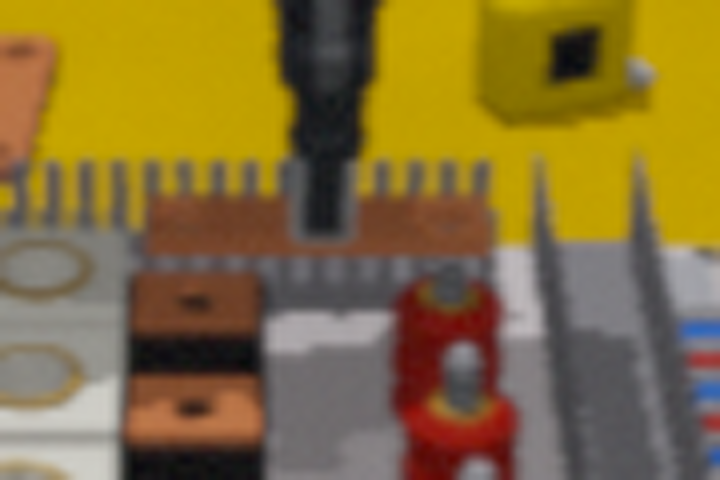

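Side crop: the link spans u 148–492 with its hole line at u≈449, over the stud (449) and the pad hole (191/193). Lowering.

```bash
python3 -m crank '0.7 0 6 0 0 0; 0 0 4 0 0 0; 0 0 4 0 0 0; 0 0 0 0 0 0'
python3 -m crank '0 0 4 0 0 0; 0 0 4 0 0 0; 0 0 0 0 0 0'
```

```text
time: 6.1
eef_pos: [0.5872, 0.0641, 0.0694]
tcp_rot: [-0.677, 0.736, 0.0, -0.0]
contact_force: [0.0, 0.3, -2.9]
opening: 0.286
time: 6.48
eef_pos: [0.5871, 0.0641, 0.0613]
tcp_rot: [-0.677, 0.736, 0.0, -0.0]
contact_force: [0.4, 0.2, -2.0]
opening: 0.29
```

```bash
python3 -m crank '0 0 4 0 0 0; 0 0 2 0 0 0; 0 0 0 0 0 0'
python3 -c "
from h import *
b=shot('side','pics/s5.png',(260,180,350,240),8)
"
```

```text
time: 6.85
eef_pos: [0.5878, 0.0641, 0.0569]
tcp_rot: [-0.678, 0.735, -0.0, -0.0]
contact_force: [-3.4, -0.9, 4.8]
opening: 0.294
```

View pics/s5.png

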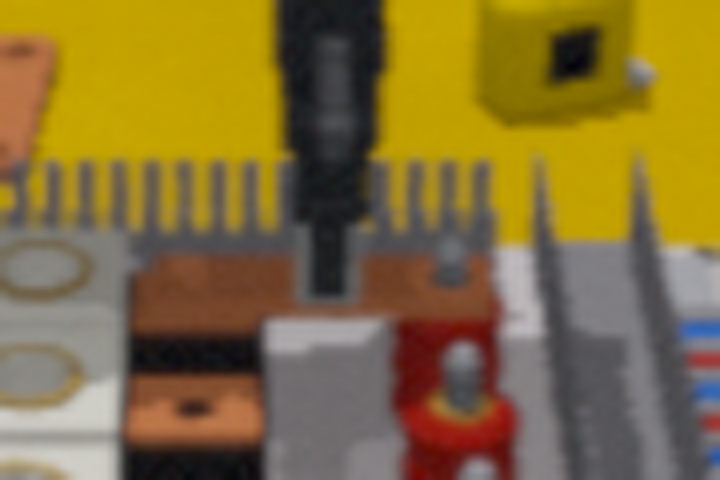

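The stud is through the hole and the link is on the terminal. Releasing, then going back for link B.

```bash
python3 -m crank '0 0 0 0 0 0; 0 0 0 0 0 0' 0.1 60; python3 -m crank '0 0 -15 0 0 0; 0 0 -40 0 0 0; 0 0 0 0 0 0'
python3 plan.py 480 305 100 -8.5
python3 -c "
from h import *
b=shot('side','pics/s6.png',(260,180,350,240),8)
for l in links('side',b)[4:12]: print(*l)
"
```

```text
time: 7.15
eef_pos: [0.5879, 0.0641, 0.0558]
tcp_rot: [-0.677, 0.736, -0.0, 0.0]
contact_force: [0.4, -0.7, -0.5]
opening: 0.55
time: 7.52
eef_pos: [0.5909, 0.064, 0.116]
tcp_rot: [-0.677, 0.736, -0.003, 0.003]
contact_force: [0.7, -0.1, -0.3]
opening: 0.551
t 7.53 yaw -94.7 tilt [ 0.0096 -0.0005] pos [590.9  64.  116. ] turn 86.2 n 10 q6 1.59 open 0.551 F [ 0.7 -0.1 -0.3]
-23.1 13.0 1.5 0 0 -0.1505
-24.8 9.4 1.5 0 0 -0.1505
-25.9 5.6 1.5 0 0 -0.1505
-26.5 1.7 1.5 0 0 -0.1505
-26.4 -2.3 1.5 0 0 -0.1505
-25.8 -6.3 1.5 0 0 -0.1505
-24.6 -10.1 1.5 0 0 -0.1505
-22.8 -13.6 1.5 0 0 -0.1505
-20.5 -16.9 1.5 0 0 -0.1505
-17.7 -19.8 1.5 0 0 -0.1505
[283.4 245.9] [ 0.5344 -0.0142] 70.9 [48. 50.]
[283.8 231. ] [0.5409 0.0587] 2.0 [47. 50.]
[297.5 216. ] [0.5891 0.1384] 179.5 [ 52. 140.]
[260.3 193.5] [0.4793 0.2953] 80.8 [ 27. 127.]
[234.4 188.9] [0.3916 0.3368] 87.9 [ 27. 125.]
[  8.7 186.1] [-0.3986  0.4316] 119.0 [ 47. 458.]
[ 33.6 158.3] [-0.4217  0.6743] 146.8 [ 73. 145.]
[136.7 136.1] [-0.0693  0.9029] 10.2 [ 91. 223.]
```

View pics/s6.png

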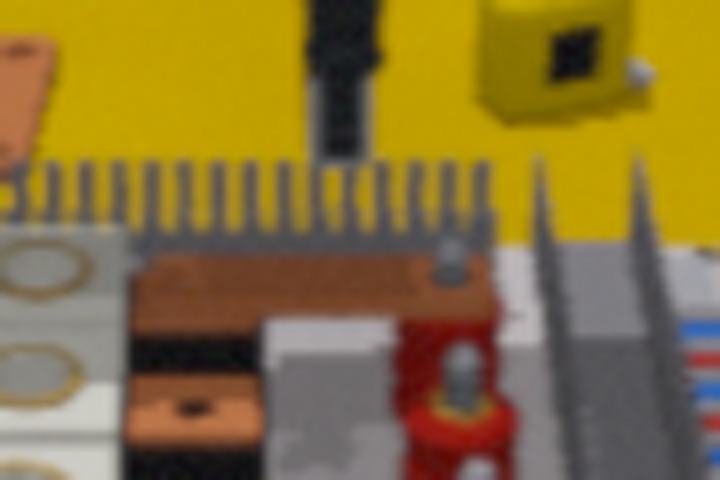

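```bash
python3 -m crank '-23 13 0 0 0 -0.15; -25 9.5 0 0 0 -0.15; -26 5.5 0 0 0 -0.15; -26.5 1.5 0 0 0 -0.15; -26.5 -2.5 0 0 0 -0.15'
python3 -m crank '-26 -6.5 0 0 0 -0.15; -24.5 -10 0 0 0 -0.15; -23 -13.5 0 0 0 -0.15; -20.5 -17 1.5 0 0 -0.15; -17.5 -20 1.5 0 0 -0.15'
python3 -c "
from h import *
b=shot('side','pics/s7.png',(200,150,340,240),5)
for l in links('side',b)[4:12]: print(*l)
"; python3 plan.py 480 305 6 -8.5 3
```

```text
time: 8.2
eef_pos: [0.5313, 0.1857, 0.1098]
tcp_rot: [0.901, -0.434, -0.001, 0.001]
contact_force: [0.7, -1.2, -0.1]
opening: 0.551
time: 8.82
eef_pos: [0.4763, 0.3067, 0.1068]
tcp_rot: [0.997, -0.074, -0.001, 0.0]
contact_force: [0.5, -0.2, 0.3]
opening: 0.544
[296.7 221. ] [0.5838 0.111 ] 26.4 [123. 160.]
[260.2 193.5] [0.4792 0.2957] 81.2 [ 27. 127.]
[234.4 188.9] [0.3916 0.3364] 87.7 [ 28. 126.]
[ 11.6 186.3] [-0.3868  0.4272] 119.9 [ 62. 413.]
[ 33.1 157.9] [-0.4258  0.6788] 148.8 [ 61. 168.]
[133.4 136.4] [-0.0835  0.9002] 11.3 [ 96. 235.]
[ 49.8 134.6] [-0.4746  0.957 ] 172.8 [ 82. 105.]
[275.6 107.7] [0.5892 1.3127] 85.8 [ 74. 571.]
t 8.88 yaw -8.2 tilt [-0.003   0.0008] pos [474.8 308.9 106.5] turn -0.3 n 3 q6 0.54 open 0.550 F [-1.8  1.1  0.5]
2.0 1.1 33.5 0 0 0.0018
2.0 1.1 33.5 0 0 0.0018
2.0 1.1 33.5 0 0 0.0018
```

View pics/s7.png

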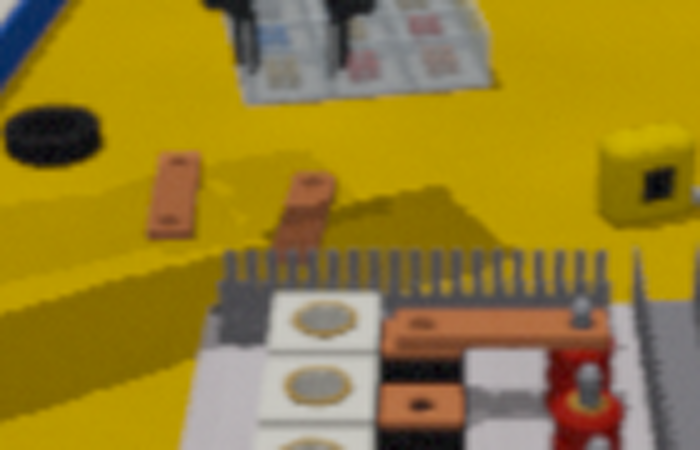

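Side crop: link A lies across way 1 with the hole over the pad at (422,323). Link B is unmoved.

```bash
python3 -m crank '5 2.5 45 0 0 0; 0 0 40 0 0 0; 0 0 16 0 0 0; 0 0 0 0 0 0'
python3 -m crank '0 0 0 0 0 0; 0 0 0 0 0 0; 0 0 0 0 0 0' -1 60;python3 -m crank '0 0 -5 0 0 0; 0 0 -25 0 0 0; 0 0 -45 0 0 0; 0 0 -35 0 0 0; 0 0 0 0 0 0'
python3 -c "
from h import *
b=shot('side','pics/s8.png',(200,100,340,240),5)
"; python3 plan.py 580.8 -5.7 105 -94.7
```

```text
time: 9.38
eef_pos: [0.481, 0.3024, 0.0055]
tcp_rot: [0.997, -0.077, -0.001, 0.001]
contact_force: [0.1, -0.5, -0.3]
opening: 0.553
time: 9.75
eef_pos: [0.4828, 0.3034, 0.0081]
tcp_rot: [0.997, -0.076, 0.001, -0.001]
contact_force: [0.3, 0.4, 4.8]
opening: 0.003
time: 10.38
eef_pos: [0.4844, 0.3041, 0.1213]
tcp_rot: [0.997, -0.076, 0.004, -0.002]
contact_force: [-1.0, -0.2, 0.4]
opening: -0.002
t 10.43 yaw -8.8 tilt [0.0035 0.0014] pos [482.9 303.5 118.8] turn -85.9 n 10 q6 0.54 open -0.000 F [-0.9 -0.6 -0.2]
14.4 29.1 1.4 0 0 0.1500
18.6 26.6 1.4 0 0 0.1500
22.3 23.5 1.4 0 0 0.1500
25.6 19.9 1.4 0 0 0.1500
28.3 15.9 1.4 0 0 0.1500
30.3 11.5 1.4 0 0 0.1500
31.7 6.8 1.4 0 0 0.1500
32.4 2.0 1.4 0 0 0.1500
32.3 -2.9 1.4 0 0 0.1500
31.5 -7.7 1.4 0 0 0.1500
```

View pics/s8.png

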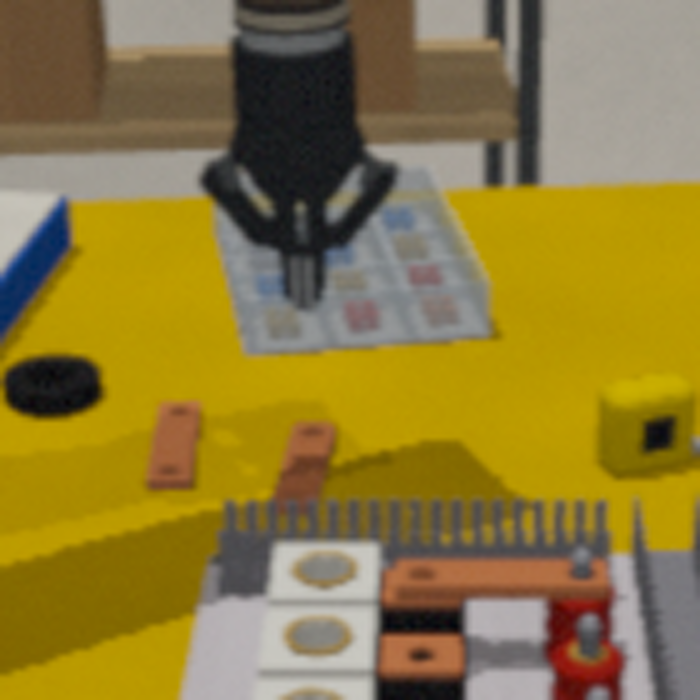

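The grasp missed: the fingers closed above link B, because the tips are higher than I assumed when open. I'll check where B is and go deeper.

```bash
python3 -c "
from h import *
b=optics.read_camera('side')
for l in links('side',b)[3:12]: print(*l)
"; python3 plan.py 480 304.5 0 -8.5 3
python3 -m crank '0 0 45 0 0 0; 0 0 30 0 0 0; 0 0 0 0 0 0' 0.1
```

```text
[283.4 245.9] [ 0.5344 -0.0142] 70.9 [48. 50.]
[293.1 220.2] [0.5737 0.1165] 40.8 [ 98. 167.]
[260.3 193.5] [0.4795 0.2956] 81.0 [ 27. 127.]
[234.4 189. ] [0.3915 0.336 ] 87.6 [ 28. 126.]
[ 11.6 186.3] [-0.3867  0.427 ] 119.9 [ 62. 411.]
[ 33.1 157. ] [-0.4296  0.6877] 155.4 [ 51. 167.]
[134.7 136.2] [-0.0779  0.9022] 11.0 [ 96. 247.]
[ 50.  134.9] [-0.4729  0.954 ] 175.0 [ 84. 118.]
[276.3 107.2] [0.5939 1.3231] 86.5 [ 66. 576.]
t 10.47 yaw -8.8 tilt [0.0003 0.0002] pos [481.8 303.  117. ] turn 0.3 n 3 q6 0.54 open 0.004 F [-0.1 -0.8  0.2]
-0.7 -0.4 39.0 0 0 -0.0016
-0.7 -0.4 39.0 0 0 -0.0016
-0.7 -0.4 39.0 0 0 -0.0016
time: 10.85
eef_pos: [0.4782, 0.3015, 0.0372]
tcp_rot: [0.997, -0.076, -0.005, 0.002]
contact_force: [0.0, 0.2, -0.3]
opening: 0.551
```

```bash
python3 -m crank '0 -1.5 20 0 0 0; 0 0 15 0 0 0; 0 0 5.5 0 0 0; 0 0 0 0 0 0'
python3 -m crank '0 0 0 0 0 0; 0 0 0 0 0 0; 0 0 0 0 0 0' -1 60
```

```text
time: 11.35
eef_pos: [0.482, 0.3045, 0.001]
tcp_rot: [0.997, -0.076, -0.0, 0.0]
contact_force: [-0.1, 0.7, -0.1]
opening: 0.546
time: 11.72
eef_pos: [0.4827, 0.3048, 0.0023]
tcp_rot: [0.997, -0.076, 0.001, -0.0]
contact_force: [-1.6, 0.8, 4.5]
opening: 0.324
```

```bash
python3 -m crank '0 0 -5 0 0 0; 0 0 -25 0 0 0; 0 0 -45 0 0 0; 0 0 -30 0 0 0; 0 0 0 0 0 0'
python3 plan.py 580.8 -5.7 100 -94.7
```

```text
time: 12.35
eef_pos: [0.484, 0.3052, 0.1089]
tcp_rot: [0.997, -0.076, 0.003, -0.001]
contact_force: [0.1, 0.5, -1.6]
opening: 0.325
t 12.35 yaw -8.8 tilt [0.0058 0.0022] pos [484.  305.2 108.9] turn -85.9 n 10 q6 0.54 open 0.325 F [ 0.1  0.5 -1.6]
14.3 29.2 0.9 0 0 0.1500
18.5 26.8 0.9 0 0 0.1500
22.3 23.7 0.9 0 0 0.1500
25.6 20.1 0.9 0 0 0.1500
28.3 16.1 0.9 0 0 0.1500
30.4 11.7 0.9 0 0 0.1500
31.8 7.0 0.9 0 0 0.1500
32.5 2.2 0.9 0 0 0.1500
32.4 -2.7 0.9 0 0 0.1500
31.7 -7.5 0.9 0 0 0.1500
```

```bash
python3 -m crank '14 29 0 0 0 0.15; 18.5 27 0 0 0 0.15; 22.5 23.5 0 0 0 0.15; 25.5 20 0 0 0 0.15; 28.5 16 0 0 0 0.15'
python3 -m crank '30.5 11.5 1 0 0 0.15; 32 7 1 0 0 0.15; 32.5 2 1 0 0 0.15; 32.5 -2.5 1 0 0 0.15; 31.5 -7.5 1 0 0 0.15'
python3 -m crank '0 0 10 0 0 0; 0 0 0 0 0 0; 0 0 0 0 0 0'; python3 plan.py 580.9 -5.6 80 -94.7
python3 -c "
from h import *
b=shot('side','pics/s9.png',(260,180,350,255),8)
"
```

```text
time: 12.98
eef_pos: [0.5291, 0.1481, 0.1034]
tcp_rot: [0.899, -0.439, -0.002, 0.001]
contact_force: [1.9, 0.2, -2.5]
opening: 0.324
time: 13.6
eef_pos: [0.5776, -0.0069, 0.0982]
tcp_rot: [-0.676, 0.737, 0.002, -0.001]
contact_force: [0.4, 0.0, -2.1]
opening: 0.319
time: 13.98
eef_pos: [0.5781, -0.0051, 0.0901]
tcp_rot: [-0.678, 0.735, 0.001, -0.001]
contact_force: [-0.5, -0.5, -2.5]
opening: 0.325
t 13.97 yaw -94.6 tilt [-0.0022  0.0006] pos [578.1  -5.1  90.1] turn -0.1 n 1 q6 1.47 open 0.325 F [-0.5 -0.5 -2.5]
0.3 -2.8 10.1 0 0 0.0014
```

View pics/s9.png

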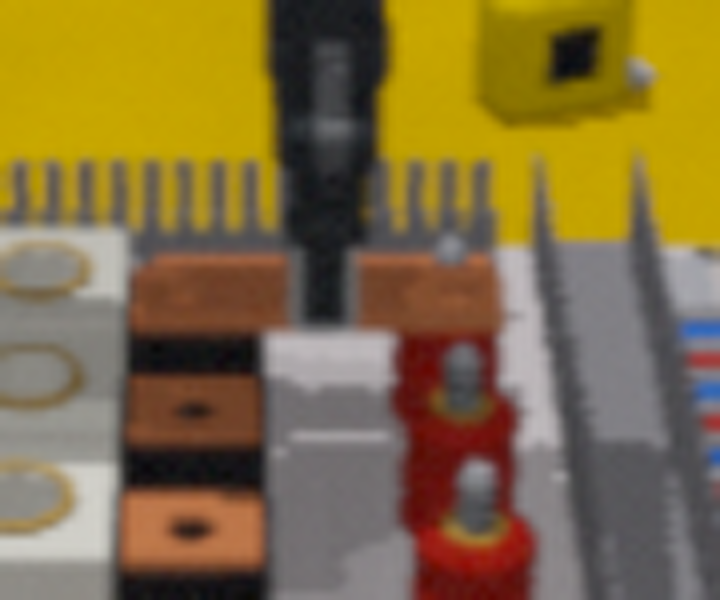

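```bash
python3 -m crank '0.3 -2.8 10 0 0 0; 0 0 0 0 0 0; 0 0 0 0 0 0'; python3 plan.py 580.9 -5.6 80 -94.7
python3 -c "
from h import *
b=shot('side','pics/s10.png',(260,180,350,255),8)
a=np.radians(-4.7); ax=np.array([np.cos(a),np.sin(a),0]); la=np.array([-ax[1],ax[0],0])
for zb in(.075,.077,.079):
  c=np.array([.5809,-.0056,zb])
  P=[c+sx*.06*ax+sy*.015*la+[0,0,h] for sx,sy,h in((-1,-1,0),(1,-1,0),(1,-1,.008),(-1,1,.008),(1,1,.008))]
  print(zb,[tuple(((q-[260,180]+.5)*8-.5).round(0)) for q in proj('side',P)])
"
```

```text
time: 14.4
eef_pos: [0.5819, -0.0065, 0.0812]
tcp_rot: [-0.678, 0.735, 0.0, -0.0]
contact_force: [0.6, -0.2, -2.6]
opening: 0.326
t 14.40 yaw -94.7 tilt [-0.0003  0.    ] pos [581.9  -6.5  81.2] turn -0.0 n 1 q6 1.47 open 0.326 F [ 0.6 -0.2 -2.6]
-0.8 1.0 1.2 0 0 0.0002
0.075 [(np.float64(146.0), np.float64(368.0)), (np.float64(512.0), np.float64(367.0)), (np.float64(513.0), np.float64(347.0)), (np.float64(147.0), np.float64(299.0)), (np.float64(506.0), np.float64(299.0))]
0.077 [(np.float64(145.0), np.float64(363.0)), (np.float64(512.0), np.float64(362.0)), (np.float64(513.0), np.float64(342.0)), (np.float64(147.0), np.float64(294.0)), (np.float64(506.0), np.float64(294.0))]
0.079 [(np.float64(145.0), np.float64(357.0)), (np.float64(513.0), np.float64(357.0)), (np.float64(514.0), np.float64(336.0)), (np.float64(147.0), np.float64(289.0)), (np.float64(507.0), np.float64(289.0))]
```

View pics/s10.png

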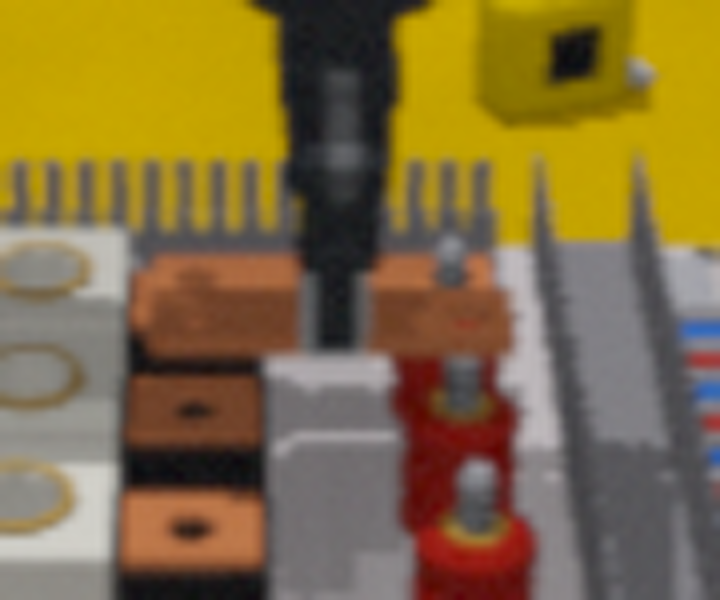

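Held link ends are at u 148 and 510 (predicted 145 and 512), so it's aligned with the stud at 463. Lowering.

```bash
python3 -m crank '0 0 8 0 0 0; 0 0 5 0 0 0; 0 0 4 0 0 0; 0 0 0 0 0 0'
python3 -m crank '0 0 4 0 0 0; 0 0 4 0 0 0; 0 0 0 0 0 0'
```

```text
time: 14.95
eef_pos: [0.5815, -0.0066, 0.0637]
tcp_rot: [-0.677, 0.736, 0.0, -0.0]
contact_force: [-0.1, -0.5, -2.9]
opening: 0.323
time: 15.32
eef_pos: [0.5816, -0.0066, 0.0558]
tcp_rot: [-0.677, 0.736, 0.0, -0.0]
contact_force: [0.3, -0.3, -2.7]
opening: 0.326
```

```bash
python3 -m crank '0 0 4 0 0 0; 0 0 1 0 0 0; 0 0 0 0 0 0'
python3 -m crank '0 0 0 0 0 0; 0 0 0 0 0 0' 0.1; python3 -m crank '0 0 -15 0 0 0; 0 0 -40 0 0 0; 0 0 0 0 0 0'
python3 -c "
from h import *
b=shot('side','pics/s11.png',(260,180,350,255),8); b=optics.read_camera('top'); 
for l in links('top',b):
  if 80<l[3][1]<150: print(*l)
b=optics.read_camera('side')
for l in links('side',b): 
  if 80<l[3][1]<150:print(*l)
"; python3 plan.py 391 344.8 50 -2
```

```text
time: 15.7
eef_pos: [0.5824, -0.0067, 0.0523]
tcp_rot: [-0.677, 0.736, -0.0, 0.0]
contact_force: [-1.7, 0.2, 4.1]
opening: 0.324
time: 15.95
eef_pos: [0.5821, -0.0067, 0.0513]
tcp_rot: [-0.677, 0.736, -0.0, 0.0]
contact_force: [-0.6, -0.2, 0.7]
opening: 0.549
time: 16.32
eef_pos: [0.5852, -0.0072, 0.1115]
tcp_rot: [-0.677, 0.736, -0.004, 0.003]
contact_force: [0.7, -0.2, 0.7]
opening: 0.551
[172.8 251.2] [0.391  0.3451] 87.9 [ 30. 119.]
[237.  340.3] [ 0.4174 -0.332 ] 77.9 [38. 96.]
[ 50.9 266.7] [-0.0571 -0.0548] 128.7 [ 59. 118.]
[299.3 223.7] [0.5896 0.0951] 131.5 [137. 147.]
[234.4 189. ] [0.3916 0.3361] 87.7 [ 28. 127.]
t 16.48 yaw -94.7 tilt [-0.0004  0.    ] pos [581.6  -6.6 106.2] turn 92.7 n 10 q6 1.47 open 0.552 F [-0.2  0.  -0.2]
-33.5 21.9 5.6 0 0 -0.1618
-36.5 16.2 5.6 0 0 -0.1618
-38.7 10.1 5.6 0 0 -0.1618
-39.8 3.7 5.6 0 0 -0.1618
-39.9 -2.7 5.6 0 0 -0.1618
-38.9 -9.1 5.6 0 0 -0.1618
-36.9 -15.3 5.6 0 0 -0.1618
-34.0 -21.0 5.6 0 0 -0.1618
-30.2 -26.2 5.6 0 0 -0.1618
-25.6 -30.7 5.6 0 0 -0.1618
```

View pics/s11.png

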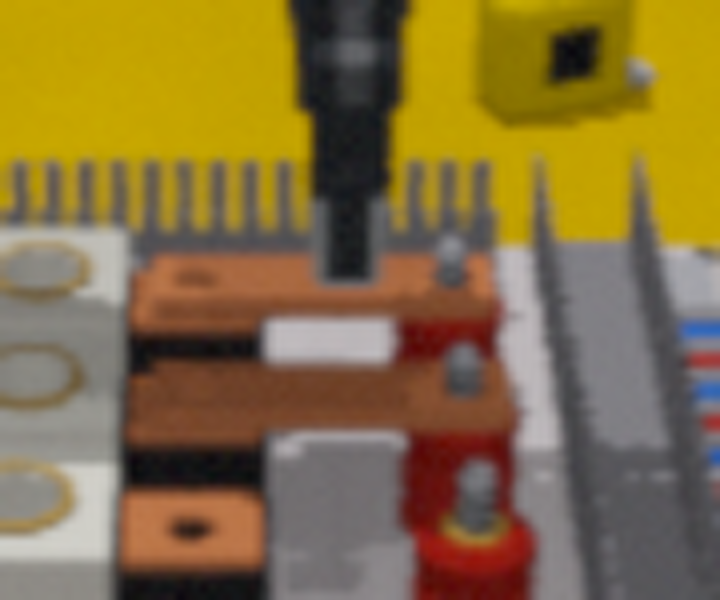

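Way 2 link is on its stud (465,370). Now link C at (391,345), unmoved.

```bash
python3 -m crank '-33.5 22 0 0 0 -0.162; -36.5 16 0 0 0 -0.162; -38.5 10 0 0 0 -0.162; -40 3.5 0 0 0 -0.162; -40 -2.5 0 0 0 -0.162'
python3 -m crank '-39 -9 5 0 0 -0.162; -37 -15.5 5 0 0 -0.162; -34 -21 10 0 0 -0.162; -30 -26 10 0 0 -0.162; -25.5 -30.5 10 0 0 -0.162'
python3 -m crank '0 0 0 0 0 0; 0 0 0 0 0 0'; python3 plan.py 391 345 0.5 -2.1 3
```

```text
time: 17.1
eef_pos: [0.485, 0.17, 0.105]
tcp_rot: [0.914, -0.407, -0.001, 0.001]
contact_force: [-0.8, 0.1, -0.3]
opening: 0.547
time: 17.73
eef_pos: [0.3896, 0.3449, 0.0647]
tcp_rot: [1.0, -0.014, -0.001, 0.001]
contact_force: [0.7, -0.4, 0.5]
opening: 0.548
time: 17.98
eef_pos: [0.3908, 0.3439, 0.0656]
tcp_rot: [1.0, -0.017, -0.001, 0.001]
contact_force: [0.5, -0.3, 0.1]
opening: 0.55
t 17.98 yaw -1.9 tilt [-0.0013 -0.0011] pos [390.8 343.9  65.6] turn -0.2 n 3 q6 0.56 open 0.550 F [ 0.5 -0.3  0.1]
0.1 -0.4 21.7 0 0 0.0010
0.1 -0.4 21.7 0 0 0.0010
0.1 -0.4 21.7 0 0 0.0010
```

```bash
python3 -m crank '0 -1 35 0 0 0; 0 0 22 0 0 0; 0 0 8 0 0 0; 0 0 0 0 0 0'
python3 -m crank '0 0 0 0 0 0; 0 0 0 0 0 0; 0 0 0 0 0 0' -1 60
python3 -m crank '0 0 -5 0 0 0; 0 0 -25 0 0 0; 0 0 -45 0 0 0; 0 0 -30 0 0 0; 0 0 0 0 0 0'
python3 plan.py 575.2 -75.3 103 -94.7
```

```text
time: 18.48
eef_pos: [0.3917, 0.3447, 0.0013]
tcp_rot: [1.0, -0.017, -0.0, 0.0]
contact_force: [0.9, 0.4, -0.0]
opening: 0.551
time: 18.85
eef_pos: [0.3922, 0.3457, 0.0027]
tcp_rot: [1.0, -0.016, 0.001, -0.0]
contact_force: [0.6, -2.9, 6.1]
opening: 0.323
time: 19.48
eef_pos: [0.3927, 0.3464, 0.1087]
tcp_rot: [1.0, -0.016, 0.003, -0.002]
contact_force: [0.2, 0.1, -3.3]
opening: 0.322
t 19.48 yaw -1.9 tilt [0.0052 0.0032] pos [392.7 346.4 108.7] turn -92.8 n 10 q6 0.56 open 0.322 F [ 0.2  0.1 -3.3]
19.6 41.6 0.5 0 0 0.1620
26.1 37.8 0.5 0 0 0.1620
31.8 33.1 0.5 0 0 0.1620
36.8 27.6 0.5 0 0 0.1620
40.7 21.3 0.5 0 0 0.1620
43.6 14.4 0.5 0 0 0.1620
45.4 7.2 0.5 0 0 0.1620
46.0 -0.2 0.5 0 0 0.1620
45.3 -7.6 0.5 0 0 0.1620
43.5 -14.8 0.5 0 0 0.1620
```

```bash
python3 -m crank '19.5 41.5 0 0 0 0.162; 26 38 0 0 0 0.162; 32 33 0 0 0 0.162; 37 27.5 0 0 0 0.162; 40.5 21.5 0 0 0 0.162'
python3 -m crank '43.5 14.5 0 0 0 0.162; 45.5 7 0 0 0 0.162; 46 0 0 0 0 0.162; 45.5 -7.5 0 0 0 0.162; 43.5 -15 0 0 0 0.162'
python3 -m crank '0 0 10 0 0 0; 0 0 0 0 0 0; 0 0 0 0 0 0'; python3 plan.py 575.3 -75.4 80 -94.7
```

```text
time: 20.1
eef_pos: [0.4811, 0.133, 0.1037]
tcp_rot: [0.911, -0.412, -0.002, 0.001]
contact_force: [0.9, -0.4, -2.8]
opening: 0.325
time: 20.72
eef_pos: [0.5725, -0.0776, 0.1032]
tcp_rot: [-0.675, 0.737, 0.002, -0.001]
contact_force: [1.1, 0.0, -1.8]
opening: 0.323
time: 21.1
eef_pos: [0.5724, -0.0754, 0.0949]
tcp_rot: [-0.678, 0.735, 0.001, -0.001]
contact_force: [0.3, 0.4, -3.1]
opening: 0.319
t 21.10 yaw -94.6 tilt [-0.0027  0.0011] pos [572.4 -75.4  94.9] turn -0.1 n 1 q6 1.34 open 0.319 F [ 0.3  0.4 -3.1]
-0.2 -2.9 14.9 0 0 0.0015
```

```bash
python3 -m crank '-0.2 -2.8 13 0 0 0; 0 0 0 0 0 0; 0 0 0 0 0 0'; python3 plan.py 575.3 -75.4 80 -94.7
python3 -c "
from h import *
b=shot('side','pics/s12.png',(260,200,350,275),8)
a=np.radians(-4.7); ax=np.array([np.cos(a),np.sin(a),0]); la=np.array([-ax[1],ax[0],0])
for zb in(.077,.079,.081):
  c=np.array([.5753,-.0754,zb])
  P=[c+sx*.06*ax+sy*.015*la+[0,0,h] for sx,sy,h in((-1,-1,0),(1,-1,0),(1,-1,.008),(-1,1,.008),(1,1,.008))]
  print(zb,[tuple(((q-[260,200]+.5)*8-.5).round(0)) for q in proj('side',P)])
"
```

```text
time: 21.48
eef_pos: [0.5764, -0.0764, 0.0831]
tcp_rot: [-0.678, 0.735, 0.0, -0.0]
contact_force: [0.9, -0.7, -2.8]
opening: 0.321
t 21.48 yaw -94.7 tilt [-0.0003  0.0001] pos [576.4 -76.4  83.1] turn -0.0 n 1 q6 1.35 open 0.321 F [ 0.9 -0.7 -2.8]
-0.9 1.2 3.1 0 0 0.0004
0.077 [(np.float64(141.0), np.float64(324.0)), (np.float64(530.0), np.float64(324.0)), (np.float64(532.0), np.float64(303.0)), (np.float64(143.0), np.float64(249.0)), (np.float64(524.0), np.float64(249.0))]
0.079 [(np.float64(141.0), np.float64(319.0)), (np.float64(531.0), np.float64(319.0)), (np.float64(532.0), np.float64(297.0)), (np.float64(143.0), np.float64(244.0)), (np.float64(524.0), np.float64(244.0))]
0.081 [(np.float64(141.0), np.float64(314.0)), (np.float64(531.0), np.float64(313.0)), (np.float64(532.0), np.float64(292.0)), (np.float64(143.0), np.float64(239.0)), (np.float64(524.0), np.float64(238.0))]
```

View pics/s12.png

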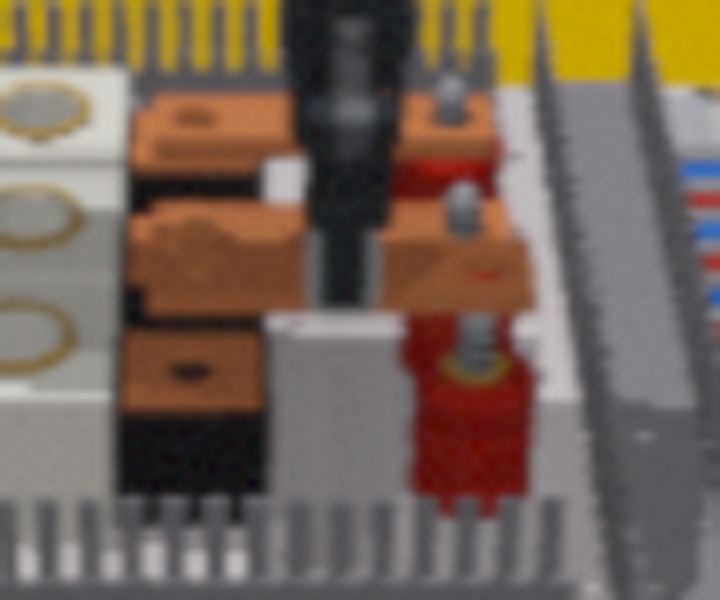

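Link ends at 143 and 534 (predicted 141 and 531), so I'll take back about 0.8 mm and lower.

```bash
python3 -m crank '-0.7 0.8 8 0 0 0; 0 0 6 0 0 0; 0 0 5 0 0 0; 0 0 0 0 0 0'
python3 -m crank '0 0 4 0 0 0; 0 0 4 0 0 0; 0 0 0 0 0 0'
```

```text
time: 22.02
eef_pos: [0.5752, -0.0759, 0.0635]
tcp_rot: [-0.677, 0.736, 0.001, -0.0]
contact_force: [0.4, 1.0, -2.2]
opening: 0.326
time: 22.4
eef_pos: [0.5754, -0.0759, 0.0558]
tcp_rot: [-0.677, 0.736, 0.0, -0.0]
contact_force: [0.3, -0.3, -3.0]
opening: 0.319
```

```bash
python3 -m crank '0 0 4 0 0 0; 0 0 1 0 0 0; 0 0 0 0 0 0'
python3 -m crank '0 0 0 0 0 0; 0 0 0 0 0 0' 0.1; python3 -m crank '0 0 -15 0 0 0; 0 0 -45 0 0 0; 0 0 0 0 0 0; 0 0 0 0 0 0'
python3 -c "
from h import *
b=shot('side','pics/s13.png',(260,200,350,275),8);shot('top','pics/t13.png',(215,140,345,255),6)
"; python3 plan.py 553 -270.6 95 -94.7
```

```text
time: 22.78
eef_pos: [0.5762, -0.0761, 0.0528]
tcp_rot: [-0.678, 0.736, -0.0, 0.0]
contact_force: [-2.6, 2.0, 5.4]
opening: 0.321
time: 23.02
eef_pos: [0.5761, -0.0761, 0.0514]
tcp_rot: [-0.677, 0.736, -0.0, 0.0]
contact_force: [-0.3, 0.7, 0.7]
opening: 0.549
time: 23.52
eef_pos: [0.5759, -0.076, 0.1119]
tcp_rot: [-0.677, 0.736, -0.0, 0.0]
contact_force: [-0.1, -0.4, 0.3]
opening: 0.55
t 23.62 yaw -94.7 tilt [-0.0019  0.0006] pos [574.9 -75.7 110.3] turn 0.0 n 4 q6 1.35 open 0.550 F [-0.7 -0.2 -0.3]
49.0 1.5 3.8 0 0 -0.0000
49.0 1.5 3.8 0 0 -0.0000
49.0 1.5 3.8 0 0 -0.0000
49.0 1.5 3.8 0 0 -0.0000
```

View pics/s13.png

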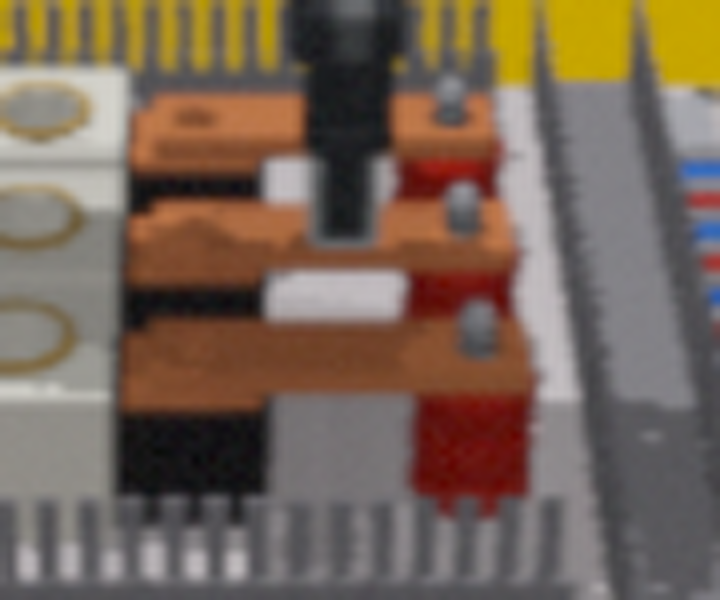

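View pics/t13.png

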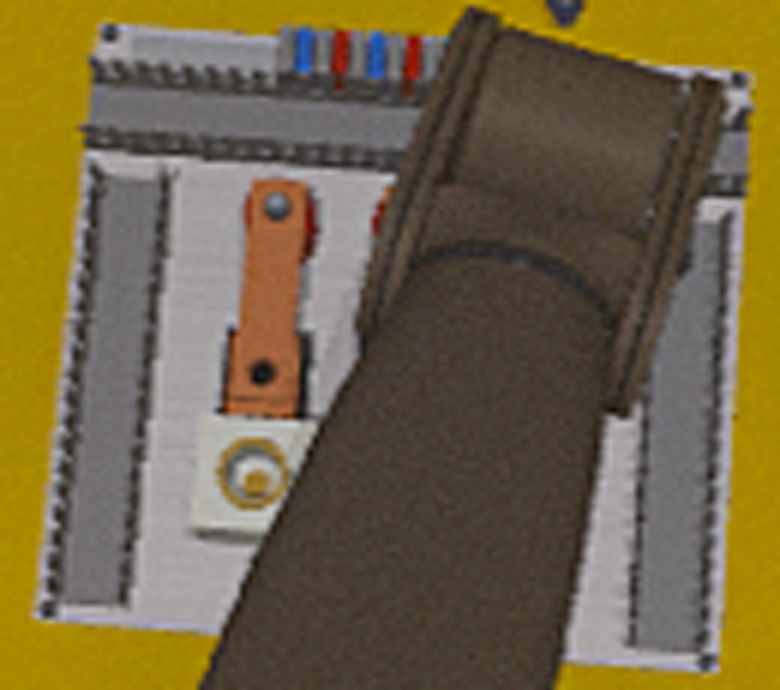

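All three links are on their studs. Next, the bolts.

```bash
python3 -m crank '49 1.5 3 0 0 0; 49 1.5 3 0 0 0; 49 1.5 3 0 0 0; 49 1.5 3 0 0 0; 0 0 0 0 0 0' -0.25
python3 -c "
from h import *
b=shot('side','pics/s14.png',(240,250,360,370),6);shot('top','pics/t14.png',(215,140,345,255),6)
"; python3 plan.py 553 -270.6 95 -94.7
```

```text
time: 24.25
eef_pos: [0.5524, -0.2736, 0.0978]
tcp_rot: [-0.676, 0.737, 0.001, -0.0]
contact_force: [-0.1, -0.2, -0.0]
opening: 0.376
t 24.35 yaw -94.8 tilt [-0.0021  0.002 ] pos [ 552.8 -270.5   97.9] turn 0.1 n 1 q6 1.03 open 0.373 F [-0.1 -0.3  0. ]
0.1 -0.2 2.9 0 0 -0.0014
```

View pics/s14.png

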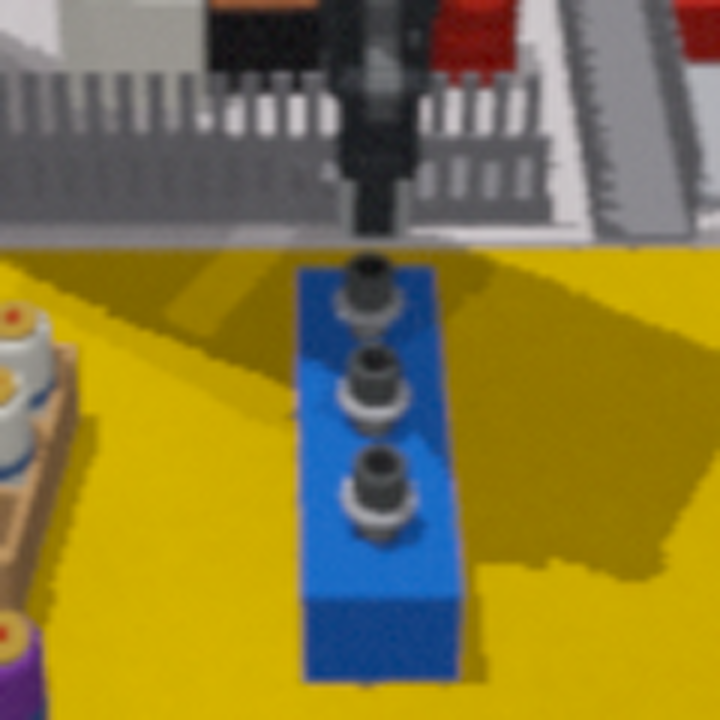

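View pics/t14.png

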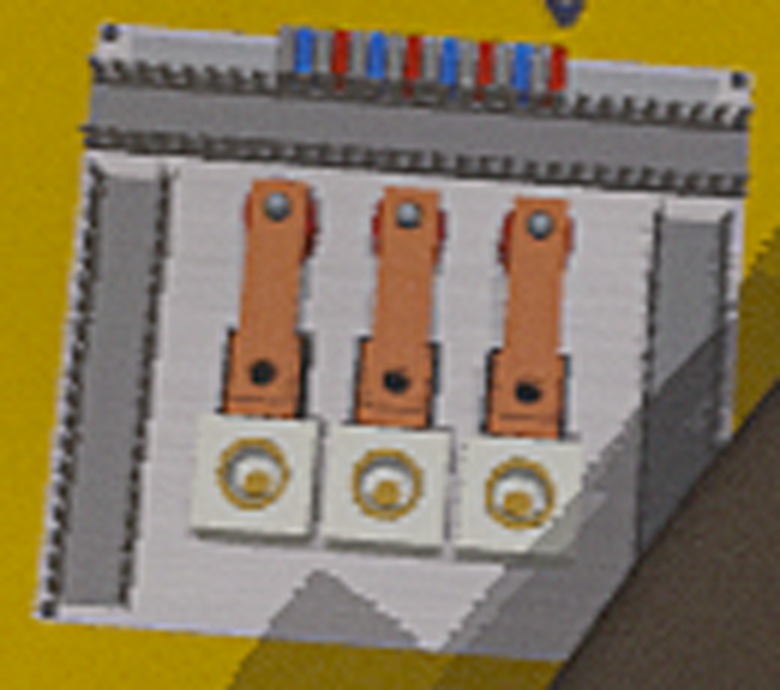

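```bash
python3 -c "
from h import *
for q in((262,374),(396,381),(528,392)): print(atz('top',unc(q,(215,140),6),.055).round(4))
for q in((277,205),(408,213),(539,223)): print('stud',atz('top',unc(q,(215,140),6),.072).round(4))
for q,z in(((370,263),.067),((374,357),.067),((380,457),.067)): print(atz('side',unc(q,(240,250),6),z).round(4))
"
python3 -m crank '0 -0.2 20 0 0 0; 0 0 15 0 0 0; 0 0 7.5 0 0 0; 0 0 0 0 0 0'
python3 -m crank '0 0 0 0 0 0; 0 0 0 0 0 0; 0 0 0 0 0 0' -1 60
```

```text
[0.5421 0.0683 0.055 ]
[ 0.538  -0.0025  0.055 ]
[ 0.5317 -0.0722  0.055 ]
stud [0.6298 0.06   0.072 ]
stud [ 0.6251 -0.0093  0.072 ]
stud [ 0.6193 -0.0784  0.072 ]
[ 0.5532 -0.2708  0.067 ]
[ 0.5494 -0.3163  0.067 ]
[ 0.5462 -0.3603  0.067 ]
time: 24.85
eef_pos: [0.5534, -0.27, 0.0555]
tcp_rot: [-0.678, 0.735, 0.001, -0.0]
contact_force: [-0.2, 0.4, 0.5]
opening: 0.372
time: 25.22
eef_pos: [0.5541, -0.2711, 0.0574]
tcp_rot: [-0.677, 0.736, -0.0, 0.0]
contact_force: [-0.4, -0.1, 0.8]
opening: 0.17
```

```bash
python3 -m crank '0 0 -30 0 0 0; 0 0 -40 0 0 0; 0 0 0 0 0 0; 0 0 0 0 0 0'
python3 -c "
from h import *
b=shot('side','pics/s15.png',(240,220,360,340),6)
"; python3 plan.py 542 68.2 125 -94.7
```

```text
time: 25.72
eef_pos: [0.5535, -0.2706, 0.1263]
tcp_rot: [-0.677, 0.736, 0.0, -0.0]
contact_force: [0.1, 0.0, -1.4]
opening: 0.172
t 25.77 yaw -94.7 tilt [-0.002   0.0014] pos [ 553.  -270.3  125.4] turn 0.0 n 7 q6 1.03 open 0.178 F [-0.2  1.2 -1.3]
-48.1 5.5 0.1 0 0 -0.0000
-48.1 5.5 0.1 0 0 -0.0000
-48.1 5.5 0.1 0 0 -0.0000
-48.1 5.5 0.1 0 0 -0.0000
-48.1 5.5 0.1 0 0 -0.0000
-48.1 5.5 0.1 0 0 -0.0000
-48.1 5.5 0.1 0 0 -0.0000
```

View pics/s15.png

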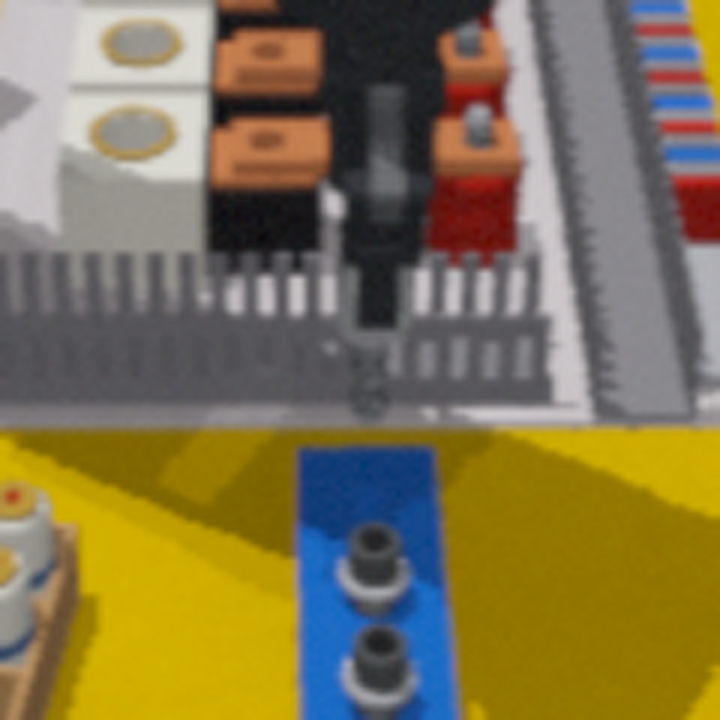

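The bolt is held, tip at crop (370,408). Carrying it to pad 1.

```bash
python3 -m crank '-48 5.5 0 0 0 0; -48 5.5 0 0 0 0; -48 5.5 0 0 0 0; -48 5.5 0 0 0 0; -48 5.5 0 0 0 0'
python3 -m crank '-48 5.5 0 0 0 0; -48 5.5 0 0 0 0; 0 0 10 0 0 0; 0 0 0 0 0 0; 0 0 0 0 0 0'
python3 -c "
from h import *
b=shot('side','pics/s16.png',(260,150,340,230),8)
"; python3 plan.py 542 68.2 115 -94.7
```

```text
time: 26.4
eef_pos: [0.5448, -0.0277, 0.1249]
tcp_rot: [-0.677, 0.736, 0.001, -0.001]
contact_force: [0.4, 0.1, -1.0]
opening: 0.173
time: 27.02
eef_pos: [0.5428, 0.0661, 0.1161]
tcp_rot: [-0.677, 0.736, 0.0, -0.001]
contact_force: [-0.8, 0.5, -0.6]
opening: 0.17
t 27.07 yaw -94.8 tilt [-0.0005 -0.0001] pos [543.2  66.  116.5] turn 0.1 n 1 q6 1.59 open 0.167 F [ 0.3  0.  -1.1]
-2.1 1.3 1.5 0 0 -0.0019
```

View pics/s16.png

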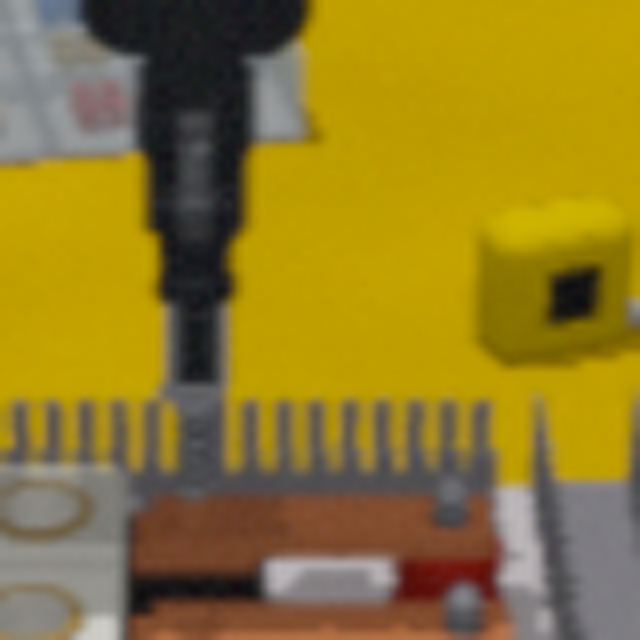

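```bash
python3 -c "
from h import *
for P in((.542,.0682,.058),(.542,.0682,.071),(.543,.0662,.071),(.543,.0662,.1)): print(P,((proj('side',P)[0]-[260,150]+.5)*8-.5).round(1))
crop('pics/s16.png',(140,360,260,520),5,'pics/s16z.png')
"
```

```text
(0.542, 0.0682, 0.058) [194.  518.4]
(0.542, 0.0682, 0.071) [193.8 486.6]
(0.543, 0.0662, 0.071) [197.1 489.4]
(0.543, 0.0662, 0.1) [196.7 417. ]
```

View pics/s16z.png

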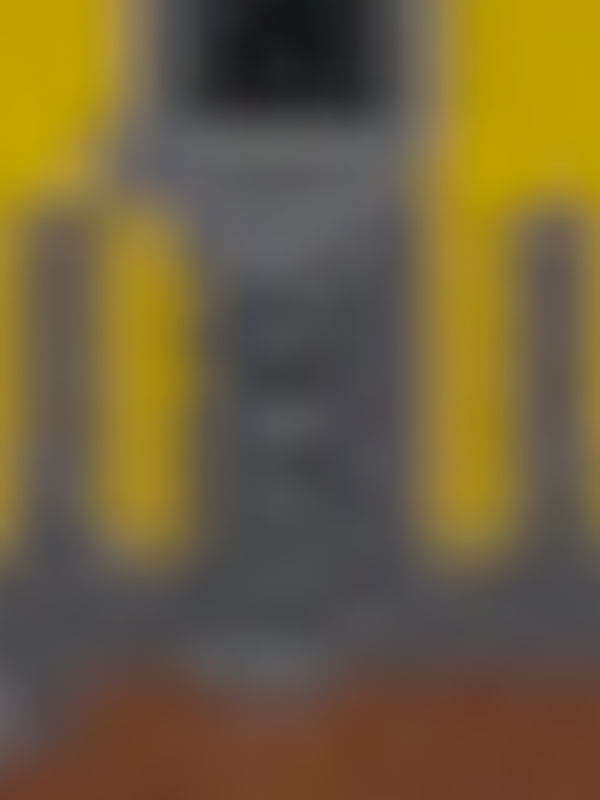

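The bolt axis (u≈194) lines up with the hole (u≈194) in x, and needs about +2 mm in y. Lowering with force checks.

```bash
python3 -m crank '-2.1 0 6 0 0 0; 0 0 4 0 0 0; 0 0 4 0 0 0; 0 0 4 0 0 0; 0 0 0 0 0 0'
```

```text
time: 27.7
eef_pos: [0.5429, 0.0693, 0.0983]
tcp_rot: [-0.677, 0.736, 0.0, -0.0]
contact_force: [0.2, -0.3, 0.0]
opening: 0.175
```

```bash
python3 -m crank '0 0 4 0 0 0; 0 0 4 0 0 0; 0 0 0 0 0 0'; python3 -m crank '0 0 6 0 0 0; 0 0 6 0 0 0; 0 0 6 0 0 0; 0 0 0 0 0 0'
```

```text
time: 28.08
eef_pos: [0.5429, 0.0693, 0.0903]
tcp_rot: [-0.677, 0.736, 0.0, -0.0]
contact_force: [-0.7, -0.7, -0.5]
opening: 0.171
time: 28.58
eef_pos: [0.5426, 0.0693, 0.0719]
tcp_rot: [-0.677, 0.736, 0.001, -0.001]
contact_force: [0.5, -0.1, -0.6]
opening: 0.176
```

```bash
python3 -m crank '0 0 5 0 0 0; 0 0 3 0 0 0; 0 0 1 0 0 0; 0 0 0 0 0 0'
```

```text
time: 29.08
eef_pos: [0.5436, 0.0694, 0.0655]
tcp_rot: [-0.677, 0.736, 0.0, -0.0]
contact_force: [-3.8, 0.4, 8.8]
opening: 0.172
```

```bash
python3 -m crank '0 0 0 0 0 0; 0 0 0 0 0 0' -0.25; python3 -m crank '0 0 -12 0 0 0; 0 0 -35 0 0 0; 0 0 0 0 0 0'
python3 -c "
from h import *
b=shot('side','pics/s17.png',(260,150,340,230),8)
"; python3 plan.py 549.5 -315.8 100 -94.7
```

```text
time: 29.32
eef_pos: [0.5433, 0.0693, 0.0637]
tcp_rot: [-0.677, 0.736, -0.0, 0.0]
contact_force: [0.0, 0.2, 0.1]
opening: 0.377
time: 29.7
eef_pos: [0.546, 0.0691, 0.1147]
tcp_rot: [-0.677, 0.736, -0.003, 0.003]
contact_force: [0.3, 0.1, 0.6]
opening: 0.374
t 29.75 yaw -94.7 tilt [ 0.0042 -0.0002] pos [544.6  69.2 112.8] turn 0.0 n 8 q6 1.59 open 0.375 F [-1.  -0.4 -0.3]
47.9 -4.6 1.6 0 0 -0.0000
47.9 -4.5 1.6 0 0 -0.0000
47.9 -4.5 1.6 0 0 -0.0000
47.9 -4.5 1.6 0 0 -0.0000
47.9 -4.5 1.6 0 0 -0.0000
47.9 -4.5 1.6 0 0 -0.0000
47.9 -4.5 1.6 0 0 -0.0000
47.9 -4.5 1.6 0 0 -0.0000
```

View pics/s17.png

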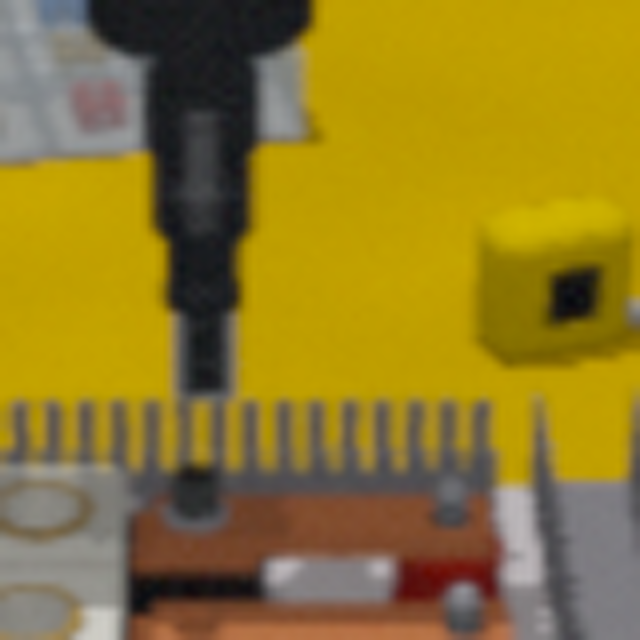

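Bolt 1 is seated: flange on the copper at (195,515). Next bolt.

```bash
python3 -m crank '48 -4.7 1 0 0 0; 48 -4.7 1 0 0 0; 48 -4.7 1 0 0 0; 48 -4.7 1 0 0 0; 48 -4.7 1 0 0 0'; python3 -m crank '48 -4.7 1 0 0 0; 48 -4.7 1 0 0 0; 48 -4.7 1 0 0 0; 0 0 10 0 0 0; 0 0 0 0 0 0'
python3 -m crank '0 0 0 0 0 0';python3 plan.py 549.5 -315.8 55.5 -94.7 3
```

```text
time: 30.38
eef_pos: [0.5461, -0.173, 0.1046]
tcp_rot: [-0.677, 0.736, 0.001, -0.0]
contact_force: [0.3, 0.7, -0.5]
opening: 0.374
time: 31.0
eef_pos: [0.5477, -0.3151, 0.0902]
tcp_rot: [-0.677, 0.736, 0.003, -0.0]
contact_force: [-0.3, -0.2, -0.9]
opening: 0.381
time: 31.12
eef_pos: [0.5489, -0.3148, 0.092]
tcp_rot: [-0.678, 0.735, 0.001, -0.0]
contact_force: [0.1, -0.1, 0.2]
opening: 0.373
t 31.12 yaw -94.6 tilt [-0.0014  0.0014] pos [ 548.9 -314.8   92. ] turn -0.1 n 3 q6 0.97 open 0.373 F [ 0.1 -0.1  0.2]
0.3 -0.2 12.2 0 0 0.0004
0.3 -0.2 12.2 0 0 0.0004
0.3 -0.2 12.2 0 0 0.0004
```

```bash
python3 -m crank '0.7 0 18 0 0 0; 0 0 12 0 0 0; 0 0 6 0 0 0; 0 0 0 0 0 0'
python3 -m crank '0 0 0 0 0 0; 0 0 0 0 0 0; 0 0 0 0 0 0' -1 60
python3 -m crank '0 0 -30 0 0 0; 0 0 -45 0 0 0; 0 0 0 0 0 0'; python3 plan.py 536.3 -2 125 -94.7
```

```text
time: 31.62
eef_pos: [0.5487, -0.3168, 0.0558]
tcp_rot: [-0.678, 0.736, 0.001, -0.0]
contact_force: [0.0, 0.7, -0.3]
opening: 0.371
time: 32.0
eef_pos: [0.5494, -0.3175, 0.0573]
tcp_rot: [-0.677, 0.736, -0.001, 0.0]
contact_force: [-0.5, -0.2, 0.4]
opening: 0.17
time: 32.38
eef_pos: [0.5517, -0.3192, 0.1372]
tcp_rot: [-0.677, 0.736, -0.005, 0.001]
contact_force: [0.4, 0.4, -0.6]
opening: 0.169
t 32.38 yaw -94.7 tilt [ 0.0076 -0.0062] pos [ 551.7 -319.2  137.2] turn 0.0 n 7 q6 0.97 open 0.169 F [ 0.4  0.4 -0.6]
-45.0 5.9 1.4 0 0 -0.0000
-45.0 5.9 1.4 0 0 -0.0000
-45.0 5.9 1.4 0 0 -0.0000
-45.0 5.9 1.4 0 0 -0.0000
-45.0 5.9 1.4 0 0 -0.0000
-45.0 5.9 1.4 0 0 -0.0000
-45.0 5.9 1.4 0 0 -0.0000
```

```bash
python3 -m crank '-44.6 5.3 1 0 0 0; -44.6 5.3 1 0 0 0; -44.6 5.3 1 0 0 0; -44.6 5.3 1 0 0 0; -44.6 5.3 1 0 0 0'
python3 -m crank '-44.6 5.3 1 0 0 0; -44.6 5.3 1 0 0 0; 0 0 8 0 0 0; 0 0 0 0 0 0; 0 0 0 0 0 0'
python3 -c "
from h import *
b=shot('side','pics/s18.png',(265,165,345,245),8)
for P in((.537,-.002,.058),(.537,-.002,.071)): print(P,((proj('side',P)[0]-[265,165]+.5)*8-.5).round(1))
"; python3 plan.py 537 -2 115 -94.7
```

```text
time: 33.0
eef_pos: [0.5401, -0.0912, 0.1257]
tcp_rot: [-0.677, 0.736, 0.001, -0.0]
contact_force: [0.2, -0.5, -0.7]
opening: 0.174
time: 33.62
eef_pos: [0.5378, -0.004, 0.1165]
tcp_rot: [-0.677, 0.736, 0.0, -0.0]
contact_force: [0.5, -0.3, -0.1]
opening: 0.171
(0.537, -0.002, 0.058) [154.8 506.5]
(0.537, -0.002, 0.071) [154.6 473.6]
t 33.67 yaw -94.8 tilt [-0.0001 -0.0001] pos [537.9  -4.1 116.8] turn 0.1 n 1 q6 1.46 open 0.175 F [-0.3 -0.4 -0.6]
-2.0 1.1 1.8 0 0 -0.0018
```

View pics/s18.png

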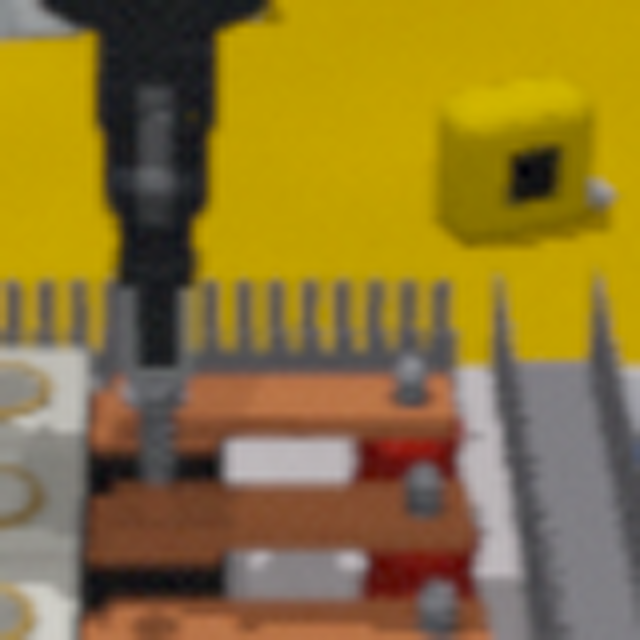

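Bolt tip at u≈159 against the target 155, so -1.1 mm in x and +2 mm in y.

```bash
python3 -m crank '-2.0 1.1 6 0 0 0; 0 0 4 0 0 0; 0 0 4 0 0 0; 0 0 4 0 0 0; 0 0 0 0 0 0'
```

```text
time: 34.3
eef_pos: [0.5366, -0.0009, 0.0983]
tcp_rot: [-0.677, 0.736, 0.0, -0.0]
contact_force: [-0.1, -0.1, -0.3]
opening: 0.171
```

```bash
python3 -m crank '0.8 0 4 0 0 0; 0 0 4 0 0 0; 0 0 0 0 0 0'; python3 -m crank '0 0 6 0 0 0; 0 0 6 0 0 0; 0 0 6 0 0 0; 0 0 0 0 0 0'
```

```text
time: 34.67
eef_pos: [0.5365, -0.0017, 0.0903]
tcp_rot: [-0.677, 0.736, 0.0, -0.0]
contact_force: [0.4, 0.0, -1.2]
opening: 0.168
time: 35.17
eef_pos: [0.5364, -0.0017, 0.072]
tcp_rot: [-0.677, 0.736, 0.001, -0.0]
contact_force: [-0.4, -0.1, -1.4]
opening: 0.173
```

```bash
python3 -m crank '0 0 5 0 0 0; 0 0 3 0 0 0; 0 0 1 0 0 0; 0 0 0 0 0 0'
python3 -m crank '0 0 0 0 0 0; 0 0 0 0 0 0' -0.25; python3 -m crank '0 0 -12 0 0 0; 0 0 -35 0 0 0; 0 0 0 0 0 0; 0 0 0 0 0 0'
python3 -c "
from h import *
b=shot('side','pics/s19.png',(265,165,345,245),8)
"; python3 plan.py 545.8 -361.3 100 -94.7
```

```text
time: 35.67
eef_pos: [0.5369, -0.0017, 0.0653]
tcp_rot: [-0.678, 0.735, 0.0, -0.0]
contact_force: [-3.8, -0.0, 7.8]
opening: 0.173
time: 35.92
eef_pos: [0.5368, -0.0017, 0.0637]
tcp_rot: [-0.677, 0.736, -0.0, 0.0]
contact_force: [-0.8, -0.6, 0.0]
opening: 0.372
time: 36.42
eef_pos: [0.5367, -0.0017, 0.1109]
tcp_rot: [-0.677, 0.736, -0.0, 0.0]
contact_force: [0.1, 0.3, -0.9]
opening: 0.373
t 36.48 yaw -94.7 tilt [-0.0013  0.0003] pos [536.2  -1.6 110.1] turn 0.0 n 7 q6 1.46 open 0.376 F [ 0.8 -0.1 -0.3]
51.1 -5.6 1.4 0 0 -0.0000
51.1 -5.6 1.4 0 0 -0.0000
51.1 -5.6 1.4 0 0 -0.0000
51.1 -5.6 1.4 0 0 -0.0000
51.1 -5.6 1.4 0 0 -0.0000
51.1 -5.6 1.4 0 0 -0.0000
51.1 -5.6 1.4 0 0 -0.0000
```

View pics/s19.png

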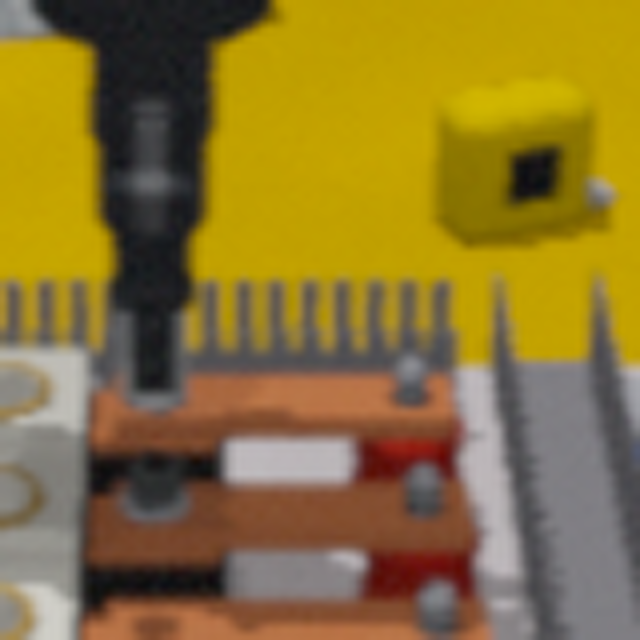

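Bolt 2 is seated (156,500). Third bolt.

```bash
python3 -m crank '51 -5.6 1 0 0 0; 51 -5.6 1 0 0 0; 51 -5.6 1 0 0 0; 51 -5.6 1 0 0 0; 51 -5.6 1 0 0 0'; python3 -m crank '51 -5.6 1 0 0 0; 51 -5.6 1 0 0 0; 0 0 10 0 0 0; 0 0 0 0 0 0; 0 0 0 0 0 0'
python3 plan.py 545.8 -361 55.5 -94.7 3
```

```text
time: 37.1
eef_pos: [0.5429, -0.2593, 0.1042]
tcp_rot: [-0.677, 0.736, 0.001, -0.0]
contact_force: [0.8, -0.3, -0.1]
opening: 0.374
time: 37.72
eef_pos: [0.5463, -0.359, 0.0929]
tcp_rot: [-0.678, 0.735, 0.001, -0.0]
contact_force: [0.1, -0.5, -0.2]
opening: 0.375
t 37.73 yaw -94.6 tilt [-0.0015  0.0016] pos [ 546.3 -359.    92.9] turn -0.1 n 3 q6 0.92 open 0.375 F [ 0.1 -0.5 -0.2]
0.7 0.1 12.5 0 0 0.0004
0.7 0.1 12.5 0 0 0.0004
0.7 0.1 12.5 0 0 0.0004
```

```bash
python3 -m crank '1.5 0.5 18 0 0 0; 0 0 12 0 0 0; 0 0 6.5 0 0 0; 0 0 0 0 0 0'
python3 -m crank '0 0 0 0 0 0; 0 0 0 0 0 0; 0 0 0 0 0 0' -1 60
python3 -m crank '0 0 -30 0 0 0; 0 0 -40 0 0 0; 0 0 0 0 0 0; 0 0 0 0 0 0'; python3 plan.py 531.4 -72 125 -94.7
```

```text
time: 38.22
eef_pos: [0.5455, -0.3617, 0.0562]
tcp_rot: [-0.678, 0.736, 0.001, -0.0]
contact_force: [0.1, -0.4, -0.1]
opening: 0.371
time: 38.6
eef_pos: [0.5462, -0.3625, 0.0579]
tcp_rot: [-0.677, 0.736, -0.001, 0.0]
contact_force: [0.4, -0.1, 0.8]
opening: 0.17
time: 39.1
eef_pos: [0.5456, -0.3619, 0.1267]
tcp_rot: [-0.677, 0.736, 0.0, -0.0]
contact_force: [-0.1, 0.5, -0.1]
opening: 0.175
t 39.10 yaw -94.7 tilt [-0.0007  0.0006] pos [ 545.6 -361.9  126.7] turn 0.0 n 6 q6 0.91 open 0.175 F [-0.1  0.5 -0.1]
-48.0 6.3 0.3 0 0 -0.0000
-48.0 6.3 0.3 0 0 -0.0000
-48.0 6.3 0.3 0 0 -0.0000
-48.0 6.3 0.3 0 0 -0.0000
-48.0 6.3 0.3 0 0 -0.0000
-48.0 6.3 0.3 0 0 -0.0000
```

```bash
python3 -m crank '-48 6.3 0 0 0 0; -48 6.3 0 0 0 0; -48 6.3 0 0 0 0; -48 6.3 0 0 0 0; -48 6.3 0 0 0 0'
python3 -m crank '-48 6.3 3 0 0 0; 0 0 7 0 0 0; 0 0 0 0 0 0; 0 0 0 0 0 0'
python3 -c "
from h import *
b=shot('side','pics/s20.png',(265,185,345,265),8)
for P in((.531,-.072,.058),(.531,-.072,.071)): print(P,((proj('side',P)[0]-[265,185]+.5)*8-.5).round(1))
"; python3 plan.py 531 -72 115 -94.7
```

```text
time: 39.72
eef_pos: [0.5327, -0.1184, 0.1252]
tcp_rot: [-0.677, 0.736, 0.002, -0.001]
contact_force: [0.3, 0.1, -0.5]
opening: 0.172
time: 40.22
eef_pos: [0.5318, -0.0731, 0.1168]
tcp_rot: [-0.677, 0.736, 0.0, -0.0]
contact_force: [-0.2, 0.7, -0.3]
opening: 0.172
(0.531, -0.072, 0.058) [152.5 467.3]
(0.531, -0.072, 0.071) [152.3 433.3]
t 40.27 yaw -94.8 tilt [-0.0003 -0.0001] pos [532.  -73.3 117.1] turn 0.1 n 1 q6 1.33 open 0.172 F [ 0.9 -0.2 -0.3]
-1.2 1.1 2.1 0 0 -0.0019
```

View pics/s20.png

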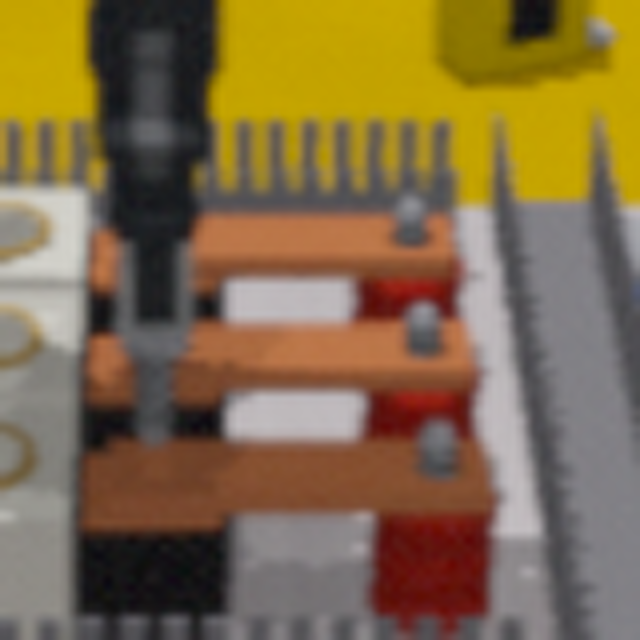

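The tip (153) matches the target (152.4) in x; +1.2 mm in y.

```bash
python3 -m crank '-1.2 0 6 0 0 0; 0 0 4 0 0 0; 0 0 4 0 0 0; 0 0 4 0 0 0; 0 0 0 0 0 0'; python3 -m crank '0 0 4 0 0 0; 0 0 4 0 0 0; 0 0 0 0 0 0'
```

```text
time: 40.9
eef_pos: [0.5317, -0.0708, 0.0988]
tcp_rot: [-0.677, 0.736, 0.0, -0.0]
contact_force: [-0.2, -0.3, -0.8]
opening: 0.169
time: 41.28
eef_pos: [0.5317, -0.0707, 0.0908]
tcp_rot: [-0.677, 0.736, 0.0, -0.0]
contact_force: [0.3, 0.2, -0.9]
opening: 0.168
```

```bash
python3 -m crank '0.8 0 6 0 0 0; 0 0 6 0 0 0; 0 0 6 0 0 0; 0 0 0 0 0 0'; python3 -m crank '0 0 5 0 0 0; 0 0 3.5 0 0 0; 0 0 1 0 0 0; 0 0 0 0 0 0'
python3 -m crank '0 0 0 0 0 0; 0 0 0 0 0 0' -0.25; python3 -m crank '0 0 -12 0 0 0; 0 0 -35 0 0 0; 0 0 0 0 0 0; 0 0 0 0 0 0'
python3 -c "
from h import *
b=shot('side','pics/s21.png',(265,185,345,265),8)
"; python3 plan.py 428 -280.7 110 -12
```

```text
time: 41.78
eef_pos: [0.5314, -0.0715, 0.0724]
tcp_rot: [-0.677, 0.736, 0.001, -0.0]
contact_force: [-0.1, -0.5, -0.6]
opening: 0.168
time: 42.28
eef_pos: [0.5321, -0.0717, 0.0657]
tcp_rot: [-0.678, 0.735, 0.0, -0.0]
contact_force: [-4.4, 0.9, 9.2]
opening: 0.169
time: 42.52
eef_pos: [0.532, -0.0717, 0.0637]
tcp_rot: [-0.677, 0.736, -0.0, 0.0]
contact_force: [0.0, -0.2, -0.0]
opening: 0.373
time: 43.02
eef_pos: [0.5318, -0.0716, 0.1108]
tcp_rot: [-0.677, 0.736, -0.0, 0.0]
contact_force: [0.3, 0.6, -0.1]
opening: 0.372
t 43.08 yaw -94.7 tilt [-0.0013  0.0004] pos [531.3 -71.5 110.1] turn 82.7 n 9 q6 1.33 open 0.376 F [ 0.1 -0.  -0.8]
24.1 9.5 0.0 0 0 -0.1604
22.3 13.3 0.0 0 0 -0.1604
19.9 16.7 0.0 0 0 -0.1604
17.0 19.6 0.0 0 0 -0.1604
13.6 22.1 0.0 0 0 -0.1604
9.9 24.0 0.0 0 0 -0.1604
6.0 25.2 0.0 0 0 -0.1604
1.9 25.9 0.0 0 0 -0.1604
-2.3 25.8 0.0 0 0 -0.1604
```

View pics/s21.png

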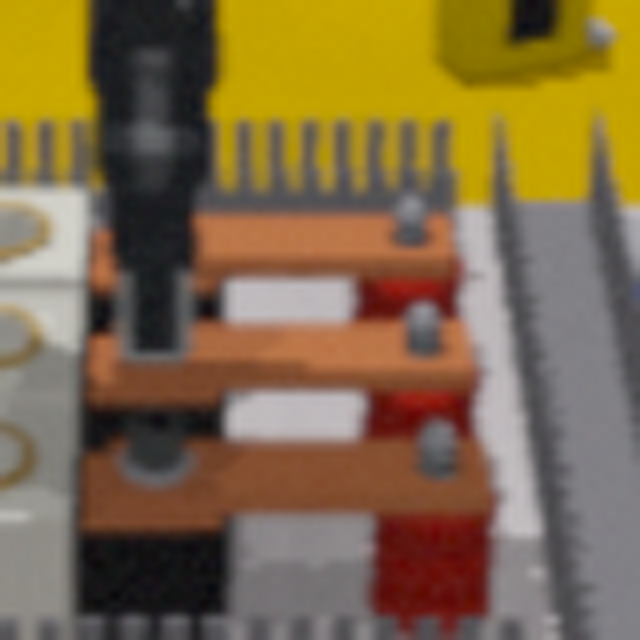

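All three bolts are seated. Next, the two white fuses in the carton.

```bash
python3 -m crank '24 9.5 0 0 0 -0.16; 22.5 13.5 0 0 0 -0.16; 20 16.5 0 0 0 -0.16; 17 19.5 0 0 0 -0.16; 13.5 22 0 0 0 -0.16' 0.05
python3 -m crank '10 24 0 0 0 -0.16; 6 25 0 0 0 -0.16; 2 26 0 0 0 -0.16; -2.5 26 10 0 0 -0.16; 0 0 0 0 0 0'
python3 -c "
from h import *
b=shot('side','pics/s22.png',(180,240,300,360),6);t=shot('top','pics/t22.png',(340,200,420,280),8); crop(t,(215,140,345,255),6,'pics/t22b.png')
"; python3 plan.py 428 -280.7 42 -12 3
```

```text
time: 43.7
eef_pos: [0.4734, -0.1882, 0.1094]
tcp_rot: [0.912, -0.411, -0.001, -0.0]
contact_force: [-0.3, 0.1, -0.6]
opening: 0.523
time: 44.32
eef_pos: [0.4269, -0.2812, 0.0989]
tcp_rot: [0.994, -0.108, -0.002, -0.001]
contact_force: [-0.5, 0.1, 0.7]
opening: 0.528
t 44.42 yaw -12.4 tilt [-0.0013  0.0018] pos [ 428.  -280.4   99.9] turn 0.4 n 3 q6 -0.56 open 0.529 F [-0.9  0.  -0.5]
0.1 0.1 19.3 0 0 -0.0021
0.1 0.1 19.3 0 0 -0.0021
0.1 0.1 19.3 0 0 -0.0021
```

View pics/s22.png

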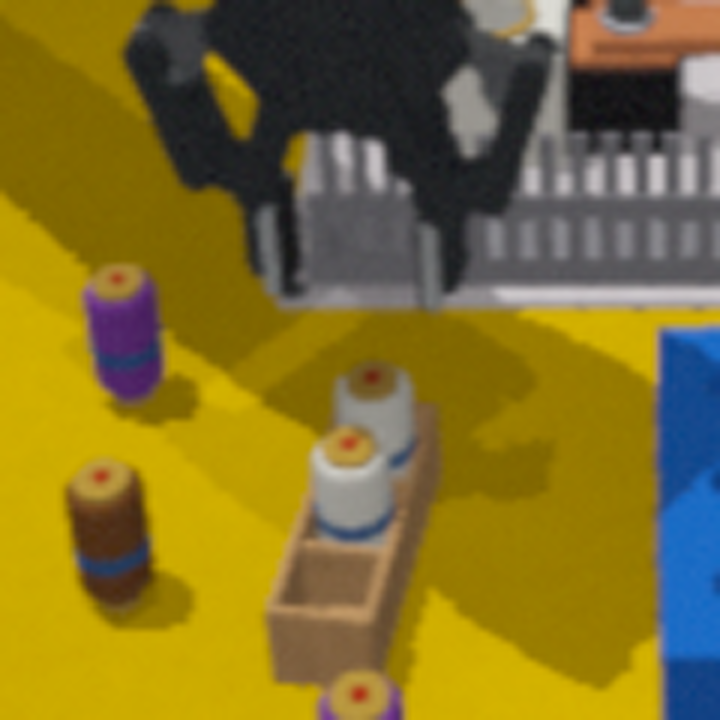

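View pics/t22b.png

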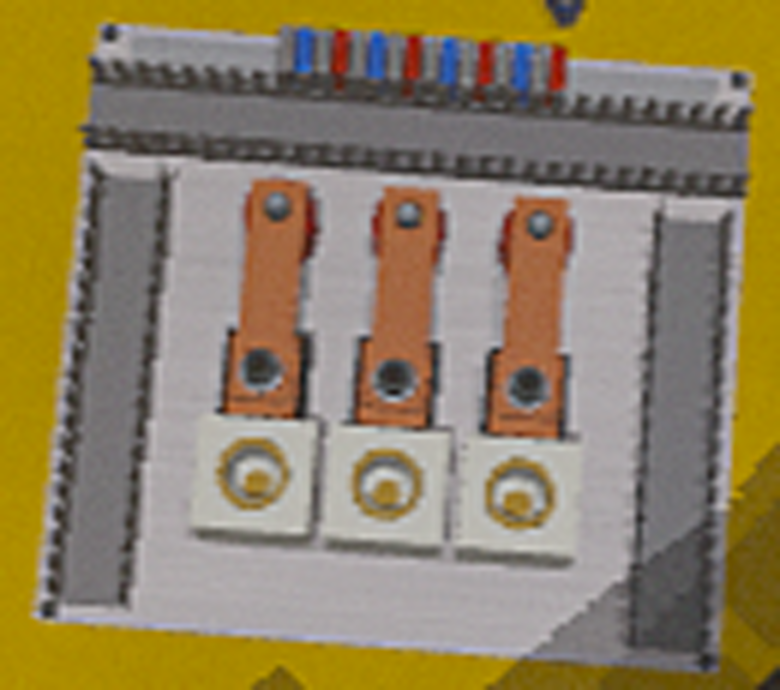

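The panel shows all three bolts in, and the gripper is over the first white fuse (375,375). Grasping.

```bash
python3 -c "
from h import *
for q in((253,473),(386,484),(520,494)): print(atz('top',unc(q,(215,140),6),.06).round(4))
"
python3 -m crank '0 0 35 0 0 0; 0 0 15 0 0 0; 0 0 7 0 0 0; 0 0 0 0 0 0'
python3 -m crank '0 0 0 0 0 0; 0 0 0 0 0 0; 0 0 0 0 0 0' -1 50
python3 -m crank '0 0 -20 0 0 0; 0 0 -45 0 0 0; 0 0 -20 0 0 0; 0 0 0 0 0 0'
python3 -c "
from h import *
b=shot('side','pics/s23.png',(180,200,300,320),6)
"; python3 plan.py 487.2 72 125 -12
```

```text
[0.4882 0.0723 0.06  ]
[0.4821 0.0028 0.06  ]
[ 0.4765 -0.0671  0.06  ]
time: 44.92
eef_pos: [0.4286, -0.2808, 0.0438]
tcp_rot: [0.994, -0.106, -0.0, -0.0]
contact_force: [0.2, -1.3, -0.7]
opening: 0.526
time: 45.3
eef_pos: [0.4291, -0.2818, 0.0451]
tcp_rot: [0.994, -0.106, 0.001, 0.001]
contact_force: [-0.2, 0.4, 4.3]
opening: 0.277
time: 45.8
eef_pos: [0.4292, -0.2819, 0.1305]
tcp_rot: [0.994, -0.106, 0.002, 0.001]
contact_force: [-0.6, -1.1, -1.5]
opening: 0.272
t 45.85 yaw -12.2 tilt [ 0.0005 -0.0005] pos [ 428.4 -281.1  128.8] turn 0.2 n 7 q6 -0.57 open 0.273 F [ 0.1  0.2 -1.9]
-2.5 -51.1 0.5 0 0 -0.0005
-2.4 -51.1 0.5 0 0 -0.0005
-2.4 -51.1 0.5 0 0 -0.0005
-2.4 -51.1 0.5 0 0 -0.0005
-2.3 -51.1 0.5 0 0 -0.0005
-2.3 -51.1 0.5 0 0 -0.0005
-2.3 -51.1 0.5 0 0 -0.0005
```

View pics/s23.png

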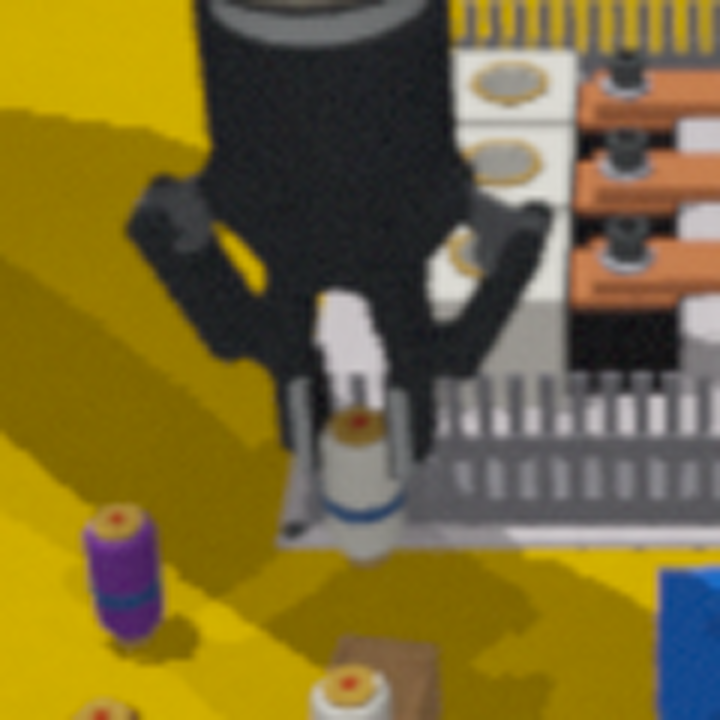

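The fuse is held upright. Taking it to well 2 at (482,2.6).

```bash
python3 plan.py 481.8 2 128 -12.2 6
```

```text
t 45.85 yaw -12.2 tilt [ 0.0005 -0.0005] pos [ 428.4 -281.1  128.8] turn 0.0 n 6 q6 -0.57 open 0.273 F [ 0.1  0.2 -1.9]
-1.3 -48.0 0.1 0 0 -0.0000
-1.3 -48.0 0.1 0 0 -0.0000
-1.3 -48.0 0.1 0 0 -0.0000
-1.3 -48.0 0.1 0 0 -0.0000
-1.3 -48.0 0.1 0 0 -0.0000
-1.3 -48.0 0.1 0 0 -0.0000
```

```bash
python3 -m crank '-1.3 -48 0 0 0 0; -1.3 -48 0 0 0 0; -1.3 -48 0 0 0 0; -1.3 -48 0 0 0 0; -1.3 -48 0 0 0 0'; python3 -m crank '-1.3 -48 5 0 0 0; 0 0 12 0 0 0; 0 0 0 0 0 0; 0 0 0 0 0 0'
python3 -c "
from h import *
b=shot('side','pics/s24.png',(220,150,320,250),7)
for z in(.06,.069):print(((proj('side',(.482,.0026,z))[0]-[220,150]+.5)*7-.5).round(1))
"; python3 plan.py 481.8 2 110 -12.2 1
```

```text
time: 46.48
eef_pos: [0.4715, -0.0432, 0.1267]
tcp_rot: [0.994, -0.106, -0.002, -0.0]
contact_force: [-0.4, -0.2, -0.8]
opening: 0.27
time: 46.98
eef_pos: [0.4812, 0.0012, 0.1111]
tcp_rot: [0.994, -0.107, -0.001, 0.0]
contact_force: [-0.1, -1.0, -0.9]
opening: 0.273
[305.8 543.8]
[305.  523.8]
t 47.02 yaw -12.3 tilt [-0.0005 -0.0001] pos [481.6   1.1 111.6] turn 0.1 n 1 q6 0.01 open 0.276 F [ 0.5 -0.2 -2. ]
0.0 -1.0 1.6 0 0 -0.0018
```

View pics/s24.png

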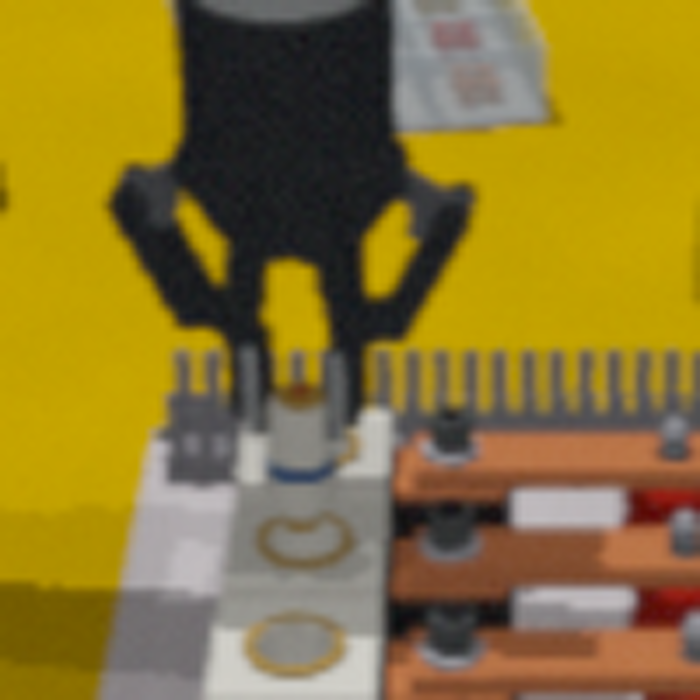

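The foot (302,520) is over the well mouth (306,541). Lowering.

```bash
python3 -m crank '0.8 -1 10 0 0 0; 0 0 8 0 0 0; 0 0 6 0 0 0; 0 0 0 0 0 0'; python3 -m crank '0 0 6 0 0 0; 0 0 6 0 0 0; 0 0 5 0 0 0; 0 0 0 0 0 0'
```

```text
time: 47.52
eef_pos: [0.4821, 0.0029, 0.087]
tcp_rot: [0.994, -0.106, -0.001, -0.0]
contact_force: [1.0, -0.7, -0.5]
opening: 0.272
time: 48.02
eef_pos: [0.4822, 0.003, 0.0702]
tcp_rot: [0.994, -0.106, -0.001, -0.0]
contact_force: [1.2, 0.7, -0.3]
opening: 0.275
```

```bash
python3 -m crank '0 0 3 0 0 0; 0 0 2 0 0 0; 0 0 0 0 0 0'
python3 -c "
from h import *
b=shot('side','pics/s25.png',(220,150,320,250),7)
"
```

```text
time: 48.4
eef_pos: [0.4829, 0.0029, 0.0661]
tcp_rot: [0.994, -0.106, 0.0, 0.0]
contact_force: [-0.1, 0.7, 1.7]
opening: 0.269
```

View pics/s25.png

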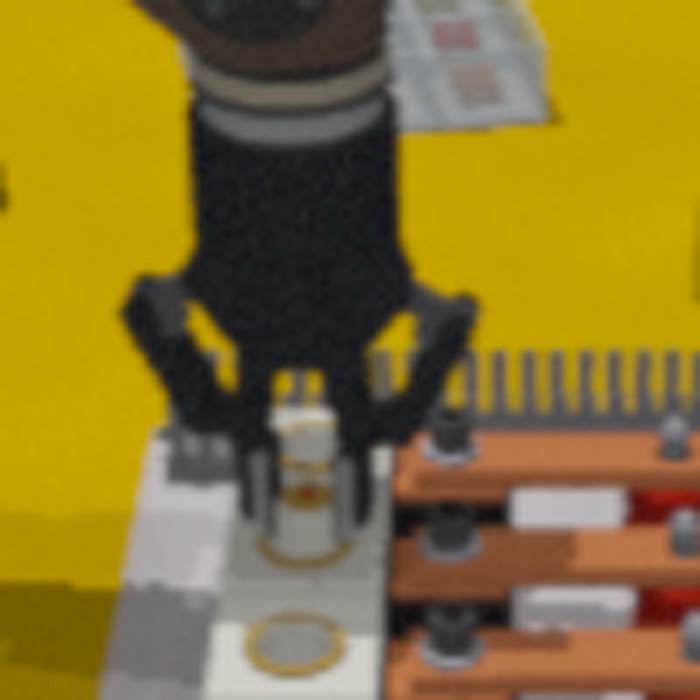

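It's touching the well floor (force sign flipped). Releasing.

```bash
python3 -m crank '0 0 0 0 0 0; 0 0 0 0 0 0' -0.15; python3 -m crank '0 0 -10 0 0 0; 0 0 -40 0 0 0; 0 0 0 0 0 0; 0 0 0 0 0 0'
python3 -c "
from h import *
b=shot('side','pics/s26.png',(220,150,320,250),7)
"; python3 plan.py 422 -311.5 100 -12.2
```

```text
time: 48.7
eef_pos: [0.4827, 0.0029, 0.0658]
tcp_rot: [0.994, -0.106, 0.0, 0.0]
contact_force: [-0.3, -0.7, -0.6]
opening: 0.426
time: 49.2
eef_pos: [0.4826, 0.0029, 0.1161]
tcp_rot: [0.994, -0.106, 0.0, 0.0]
contact_force: [0.7, 0.1, -0.3]
opening: 0.431
t 49.25 yaw -12.2 tilt [-0.0011  0.0002] pos [482.1   3.  115.3] turn 0.0 n 7 q6 0.01 open 0.426 F [ 0.2 -0.5 -0.7]
1.1 45.7 2.2 0 0 -0.0000
1.1 45.7 2.2 0 0 -0.0000
1.1 45.7 2.2 0 0 -0.0000
1.1 45.7 2.2 0 0 -0.0000
1.1 45.7 2.2 0 0 -0.0000
1.1 45.7 2.2 0 0 -0.0000
1.1 45.7 2.2 0 0 -0.0000
```

View pics/s26.png

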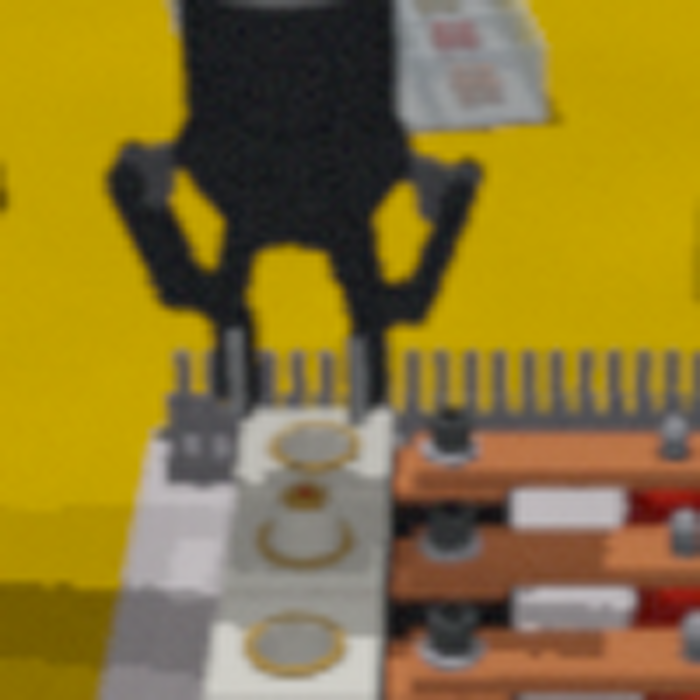

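The fuse stands in well 2 (305,495). Second fuse.

```bash
python3 -m crank '1 45.7 2 0 0 0; 1 45.7 2 0 0 0; 1 45.7 2 0 0 0; 1 45.7 2 0 0 0; 1 45.7 2 0 0 0' 0.0; python3 -m crank '1 45.7 2 0 0 0; 1 45.7 2 0 0 0; 0 0 10 0 0 0; 0 0 0 0 0 0; 0 0 0 0 0 0'
python3 -c "
from h import *
b=shot('side','pics/s27.png',(180,260,300,360),6)
for P in((.482,.0026,.082),(.482,.0026,.085),(.482,.0026,.088)):print(((proj('side',P)[0]-[220,150]+.5)*7-.5).round(1))
"; python3 plan.py 422 -311.3 43.5 -12 3
```

```text
time: 49.88
eef_pos: [0.4381, -0.2223, 0.1045]
tcp_rot: [0.994, -0.106, -0.001, -0.001]
contact_force: [0.7, 0.5, 0.4]
opening: 0.496
time: 50.5
eef_pos: [0.4217, -0.3097, 0.0911]
tcp_rot: [0.994, -0.106, -0.001, -0.001]
contact_force: [0.6, -0.4, 0.3]
opening: 0.498
[303.9 494.8]
[303.6 488. ]
[303.4 481.2]
t 50.55 yaw -12.1 tilt [-0.0006  0.0007] pos [ 422.  -310.    91.5] turn 0.1 n 3 q6 -0.62 open 0.500 F [ 0.  -0.4  0.4]
0.1 0.4 16.0 0 0 -0.0007
0.1 0.4 16.0 0 0 -0.0007
0.1 0.4 16.0 0 0 -0.0007
```

View pics/s27.png

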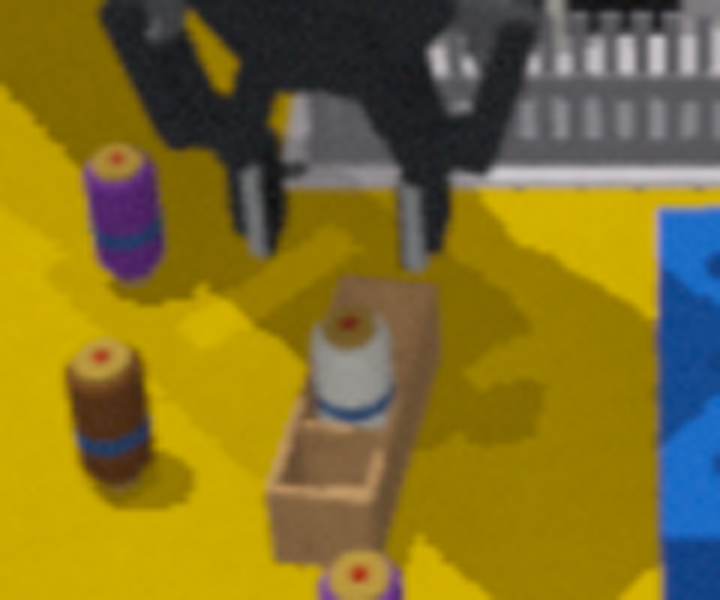

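The seated fuse's cap is at 82 mm height, as it should be. Grasping the second white fuse.

```bash
python3 -m crank '0 1.3 28 0 0 0; 0 0 14 0 0 0; 0 0 6 0 0 0; 0 0 0 0 0 0'
python3 -m crank '0 0 0 0 0 0; 0 0 0 0 0 0; 0 0 0 0 0 0' -1 50
python3 -m crank '0 0 -20 0 0 0; 0 0 -45 0 0 0; 0 0 -20 0 0 0; 0 0 0 0 0 0; 0 0 0 0 0 0'
python3 plan.py 476.6 -68 128 -12.1 5
```

```text
time: 51.05
eef_pos: [0.4217, -0.3122, 0.0438]
tcp_rot: [0.994, -0.106, -0.0, -0.0]
contact_force: [0.2, 0.8, 1.2]
opening: 0.501
time: 51.42
eef_pos: [0.4222, -0.3131, 0.0449]
tcp_rot: [0.994, -0.106, 0.001, 0.001]
contact_force: [-0.9, 0.1, 2.6]
opening: 0.271
time: 52.05
eef_pos: [0.4209, -0.3118, 0.1274]
tcp_rot: [0.994, -0.106, -0.001, -0.001]
contact_force: [0.3, -0.1, -1.0]
opening: 0.276
t 52.05 yaw -12.2 tilt [-0.0016  0.0018] pos [ 420.9 -311.8  127.4] turn 0.1 n 5 q6 -0.62 open 0.276 F [ 0.3 -0.1 -1. ]
0.6 -50.0 -0.1 0 0 -0.0004
0.6 -50.0 -0.1 0 0 -0.0004
0.6 -50.0 -0.1 0 0 -0.0004
0.6 -50.0 -0.1 0 0 -0.0004
0.7 -50.0 -0.1 0 0 -0.0004
```

```bash
python3 -m crank '0.6 -50 0 0 0 0; 0.6 -50 0 0 0 0; 0.6 -50 0 0 0 0; 0.6 -50 0 0 0 0; 0.6 -50 5 0 0 0'; python3 -m crank '0 0 12 0 0 0; 0 0 0 0 0 0; 0 0 0 0 0 0'
python3 -c "
from h import *
b=shot('side','pics/s28.png',(220,170,320,270),7)
for z in(.06,.069):print(((proj('side',(.4765,-.0672,z))[0]-[220,170]+.5)*7-.5).round(1))
"; python3 plan.py 477 -67.8 110 -12.2 1
```

```text
time: 52.68
eef_pos: [0.4767, -0.067, 0.1223]
tcp_rot: [0.994, -0.106, -0.001, -0.0]
contact_force: [0.6, -0.7, -1.4]
opening: 0.272
time: 53.05
eef_pos: [0.477, -0.0698, 0.1112]
tcp_rot: [0.994, -0.107, -0.001, -0.0]
contact_force: [-0.6, 0.5, -0.3]
opening: 0.275
[296.5 508.9]
[295.6 488.3]
t 53.10 yaw -12.3 tilt [-0.0004 -0.0001] pos [477.3 -70.  111.7] turn 0.1 n 1 q6 -0.14 open 0.273 F [ 0.8  1.2 -0.9]
-0.7 -2.0 1.7 0 0 -0.0019
```

View pics/s28.png

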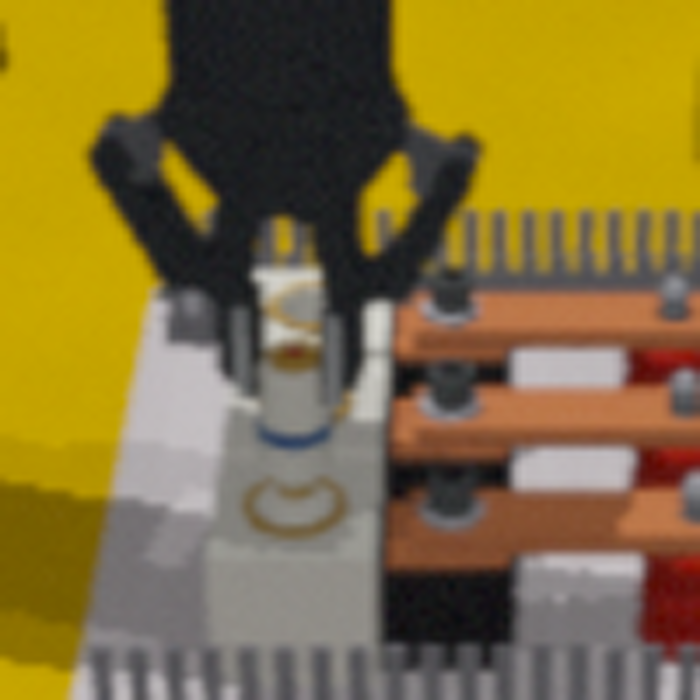

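```bash
python3 -m crank '0 -1.5 10 0 0 0; 0 0 8 0 0 0; 0 0 6 0 0 0; 0 0 0 0 0 0'; python3 -m crank '0 0 6 0 0 0; 0 0 6 0 0 0; 0 0 5 0 0 0; 0 0 0 0 0 0';  python3 -m crank '0 0 3 0 0 0; 0 0 2 0 0 0; 0 0 0 0 0 0'
```

```text
time: 53.6
eef_pos: [0.4771, -0.0672, 0.087]
tcp_rot: [0.994, -0.106, -0.001, -0.0]
contact_force: [0.4, -0.1, -1.0]
opening: 0.276
time: 54.1
eef_pos: [0.4774, -0.0672, 0.0702]
tcp_rot: [0.994, -0.106, -0.001, -0.0]
contact_force: [0.3, 0.2, -0.9]
opening: 0.277
time: 54.48
eef_pos: [0.4778, -0.0674, 0.0659]
tcp_rot: [0.994, -0.106, 0.0, 0.0]
contact_force: [-0.2, 0.0, -0.1]
opening: 0.274
```

```bash
python3 -m crank '0 0 0.5 0 0 0; 0 0 0 0 0 0; 0 0 0 0 0 0' -0.15; python3 -m crank '0 0 -10 0 0 0; 0 0 -45 0 0 0; 0 0 -50 0 0 0; 0 30 -40 0 0 0; 0 45 -30 0 0 0'
python3 -m crank '0 50 0 0 0 0; 0 50 0 0 0 0; 0 50 0 0 0 0; 0 0 0 0 0 0; 0 0 0 0 0 0'
python3 -c "
from h import *
b=shot('side','pics/s30.png',(220,180,340,270),6);t=shot('top','pics/t30.png',(215,140,345,255),6)
crop(t,(0,0,560,420),1,'pics/t30f.png');crop(b,(0,0,560,420),1,'pics/s30f.png')
for n,P in(('w2',(.482,.0026,.082)),('w3',(.4765,-.0672,.082))):print(n,((proj('side',P)[0]-[220,180]+.5)*6-.5).round(1))
"
```

```text
time: 54.85
eef_pos: [0.4779, -0.0674, 0.0654]
tcp_rot: [0.994, -0.106, 0.0, 0.0]
contact_force: [0.1, 0.6, 0.1]
opening: 0.43
time: 55.48
eef_pos: [0.4624, -0.141, 0.2436]
tcp_rot: [0.994, -0.105, 0.002, 0.001]
contact_force: [0.4, -0.7, 0.4]
opening: 0.419
time: 56.1
eef_pos: [0.4301, -0.2869, 0.2406]
tcp_rot: [0.994, -0.107, 0.0, -0.0]
contact_force: [0.6, 0.5, -0.8]
opening: 0.422
w2 [260.4 244. ]
w3 [252.2 332.7]
```

View pics/s30.png

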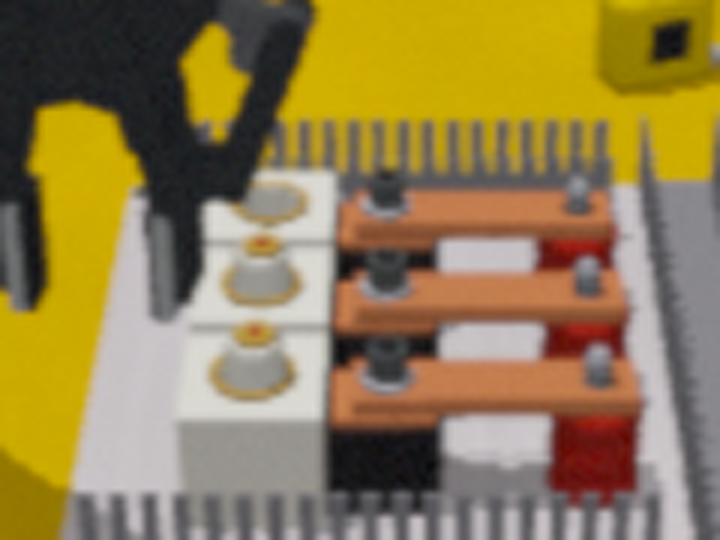

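View pics/t30.png

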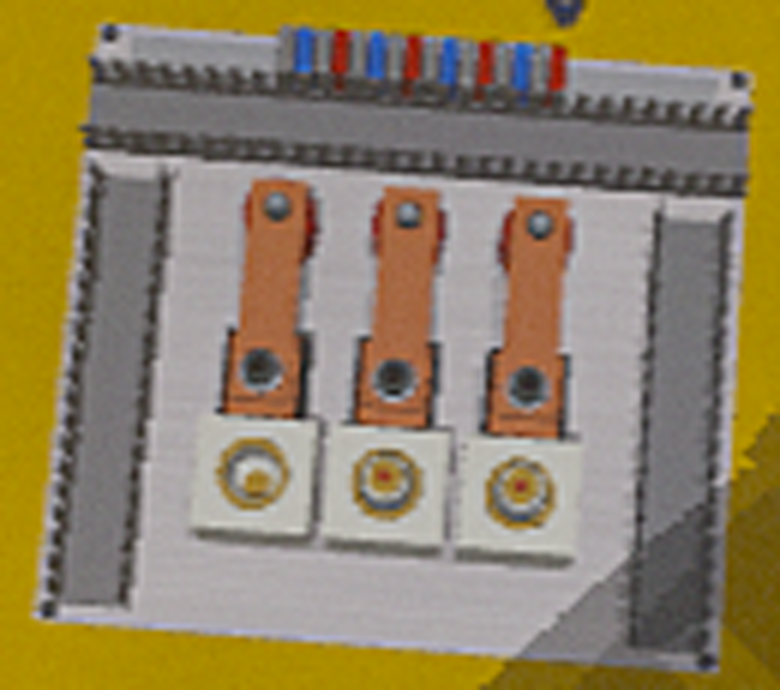

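View pics/s30f.png

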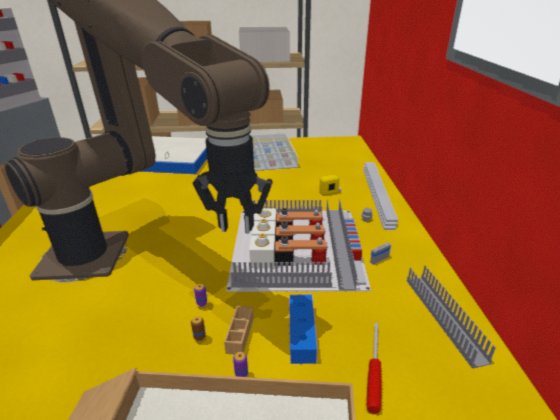

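Both fuse caps project at the 82 mm seated height (seen at (261,243) and (254,331), predicted (260,244) and (252,333)). The links and bolt flanges lie flat, the carton and block are empty, and the bystanders are untouched. Handing in.

```bash
python3 -c "
from plant import ctrl,readout
print(ctrl.sign_off(), readout.get_state()['time'])"
```

```text
the job is handed in; nothing more can be done
the job is handed in; nothing more can be done
```

The panel is made up and handed in at about 56 s. All three copper links lie flat over their studs and terminals, and all three bolts are home with their flanges on the copper. Both white fuses from the carton stand in wells 2 and 3; well 1 stays empty as reserve. I left the purple and brown look-alikes and the other things on the bench alone.

**Last checks:**
- **Fuses:** the caps appear within about 2 px of where fully seated fuses (82 mm high) should be, in a six-times enlarged side crop. The second fuse showed almost no floor force while lowering, so its seating rests on this picture and on the gripper being at the same height as for the first.
- **Bolts:** each gave a contact force of 8–9 N when it bottomed, at the expected tool height, and the pictures show the flanges on the copper. I did not measure the bolt heights separately in the final pictures.
- **Forces:** none that I read went above about 10 N.

**What went wrong:** the first grasp of the second link missed because the fingers closed above it. The link had not moved, and the second, deeper try held. No link looked knocked aside in the checks before each grasp.

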